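# Stand the broken test bars up for their photograph

### The arm

A 7-joint arm with a two-finger parallel gripper is mounted at the origin on the work surface. World frame = base frame: x ahead of the robot, y to its left, z up, the work surface at z = 0. Lengths are in m, angles in rad, forces in N, time in s.
With the tool pointing down it reaches from about 0.4 to 0.85 m from the base axis. Payload 10.4 kg.
Tool frame: the origin (TCP) lies at the very end of the fingers, on their centre line; the grasp point (between the pads) lies r.grip_depth behind it (r.grip_depth is the distance from the TCP to the grasp point, in m); y points along the fingers, z is the direction in which the jaws open and shut, and the axes are right-handed (so a half turn about y gives the same grasp; the last joint's range is limited). The gripper opens to 87 mm and grips with 3 to 60 N. Pads are 19 mm wide; open, the fingers measure 117 mm over their backs; the gripper's body (75 mm by 190 mm) begins 51 mm behind the grasp point.
Start: joints at [-1.288, 0.332, -0.065, 1.46, 0.022, 1.35, -0.088], TCP at [0.188, 0.596, 0.223] pointing down, gripper open.
Joint ranges: [-2.6, 2.6], [-0.5, 2.12], [-1.47, 1.34], [0.16, 2.42], [-1.27, 4.41], [0.06, 2.06], [-2.6, 2.6]. Speed limits (rad/s): [2.22, 2.22, 2.79, 2.79, 3.14, 3.14, 3.14].

### API

Orientations are given as a unit quaternion [x, y, z, w].
In Python, from bench import r gives the robot as it stands.
- The arm moves only by the shell command python3 -m jog 'ROWS' [OPENING] [FORCE]. ROWS is JSON, a list of rows, each a list of 6 numbers: the shift along the tool's x, y, z in m, then the turn, a rotation vector about the tool's x, y, z in degrees. A call has 1 to 12 rows; each row shifts and turns the pose as measured when the row begins, along the tool's axes as they then stand; what a row does not reach is not made up. A row lasts 1/12 s, in which the tool goes at most 41.7 mm and 7.16 degrees, less where a joint would pass 70% of its speed; a pose out of reach is approached as far as the arm can. A call with a gripper value outside its range is refused whole. OPENING is the opening, from -1 (shut) to 1 (fully open), so that 0 is half open, set as the call begins (- or left out, the last holds). The fingers move at their own pace and stop on an object; FORCE is the grip in N (left out, the last holds). Time passes only in rows, so rows that do not move let the fingers close. It gives the time, the measured TCP pose, the force and the opening at its end, in the units of the state.
- r.read_state(): the state, without advancing time (a new reading comes with each control period).
- r.camera(name): name is "scene" or "top" or "wrist"; returns a dict with "image" (480x640x3 uint8, red, green, blue), "range_z" (480x640 float32, m along the optical axis (not along the pixel's ray), 0 where there is no reading), "K" (3x3 intrinsics, pixels), "k1" (the pictures are not rectified: a ray, as slopes to the right and down, at radius r is drawn at 1 + k1 r^2 times it, then the intrinsics apply), "R" (3x3) and "t" (3): a world point X has camera coordinates R X + t. Camera axes: x right, y down, z forward; pixel columns grow to the right and rows downward; lengths in m; the calibration is good to about 2 mm. A picture is of the moment at which its call begins.
- r.close_job(): hands the job in, once; it reports no verdict.
The state is a dict: "time": time; "joint_positions": joint angles; "joint_vel": joint speeds; "joint_torque": joint torques, N m; "ee_pos": TCP position; "eef_rot": TCP orientation; "ft_force": force on the tool from outside, world axes, zero at the start; "torque": the same for the moment, N m; "width": finger opening in m.
Only numpy, scipy, OpenCV 4.12 (cv2) and the standard library are available. Lean on these libraries where they do the work, as an engineer would, in place of code of your own. Each camera call takes 0.05 s, during which the arm holds its last target. There are 200 camera calls.

### The job

First set the light: turn its unmarked dial back (anticlockwise) to the end stop, then forward exactly three clicks, and let go of it. Then load the white inspection plate: turn each broken test bar on the bench upright by pushing it, held in the fingers, against the bolted steel block, stand it wholly on the plate on its flat end with the necked broken end up, and lay the step gauge flat and wholly on the plate beside the bars, the same side up as it lies now. When everything stands there by itself, press the photograph button fully down and let it spring back; all must still stand so at the end, and the other things on the bench stay where they are.

Things in the scene. Friction and masses are not known exactly. Their poses are not given: they have to be found in the camera images.
- bar_a_mid (a point): a broken steel test bar of square section 26 x 26 mm, 92 mm long in all: a 78 mm square body with one flat end, and at the other end a 14 mm long darker neck of 16 x 16 mm section (the broken end). The point is the middle of its length, on its axis: 46 mm from either end; its x axis runs along the bar towards the necked end. About 0.4 kg. It starts lying on one side on the bench. Some of the four bars may be absent
- bar_b_mid (a point): a broken steel test bar of square section 26 x 26 mm, 92 mm long in all: a 78 mm square body with one flat end, and at the other end a 14 mm long darker neck of 16 x 16 mm section (the broken end). The point is the middle of its length, on its axis: 46 mm from either end; its x axis runs along the bar towards the necked end. About 0.4 kg. It starts lying on one side on the bench. Some of the four bars may be absent
- bar_c_mid (a point): a broken steel test bar of square section 26 x 26 mm, 92 mm long in all: a 78 mm square body with one flat end, and at the other end a 14 mm long darker neck of 16 x 16 mm section (the broken end). The point is the middle of its length, on its axis: 46 mm from either end; its x axis runs along the bar towards the necked end. About 0.4 kg. It starts lying on one side on the bench. Some of the four bars may be absent
- bar_d_mid (a point): a broken steel test bar of square section 26 x 26 mm, 92 mm long in all: a 78 mm square body with one flat end, and at the other end a 14 mm long darker neck of 16 x 16 mm section (the broken end). The point is the middle of its length, on its axis: 46 mm from either end; its x axis runs along the bar towards the necked end. About 0.4 kg. It starts lying on one side on the bench. Some of the four bars may be absent
- gauge_mid (a point): the step gauge, a plain aluminium block 80 x 30 mm (x, y), 22 mm high over 50 mm of its length and 12 mm high over the 30 mm at its +x end, about 0.15 kg; the point is 11 mm above its underside, at the centre of its 80 x 30 mm outline; z is up as it lies
- turn_block: a steel block bolted to the bench, 40 mm (x) x 100 mm (y), 60 mm high, with clear room on both of its long sides: its long top edges and its upright faces serve to push a held bar round in the fingers. Origin: centre of its underside, on the bench; y along the block
- stage: the white inspection plate fixed to the bench, 200 mm (x) x 180 mm (y), 5 mm thick. Origin: centre of its underside, on the bench
- dial (a joint): angle of the unmarked light dial on top of the white control box, in rad: 0 at its end stop, growing clockwise seen from above, to 3.67 at the other stop. It clicks into 8 positions 0.5236 rad (30 degrees) apart, the first at the end stop at 0, and it settles into the nearest one when let go; passing from click to click takes about 0.15 N m
- dial_grip (a point): the point at which to grip the dial, on its upright axis. Its finger bar is 58 mm long, 16 mm thick and 32 mm high, its top 8 mm above this point; below it is a 60 mm disc, whose upper face is 24 mm under this point. The finger bar lies along this frame's x, which turns with the dial
- shot (a joint): travel of the round grey photograph button on the control box, in m: 0 up, 0.006 fully down (5 N); it springs back
- shot_top (a point): centre of the top face of the photograph button, 32 mm across; pressed straight down
- console: the white control box fixed to the bench, 110 mm (x) x 200 mm (y) x 45 mm high; dial at y = +50 mm, button at y = -60 mm of its frame. Origin: centre of its underside, on the bench
- lens: a silvery microscope lens standing on the bench, 38 mm across, 36 mm high; a bystander. Origin: centre of its underside
- tape: a roll of tape lying flat, 84 mm across, 19 mm high; a bystander. Origin: centre of its underside
- solvent: a brown bottle, 54 mm across, 130 mm high; a bystander. Origin: centre of its underside
- mug: a white mug, 76 mm across, 85 mm high; a bystander. Origin: centre of its underside
- driver: a black-handled screwdriver lying on the bench, 190 mm long; a bystander. Origin: centre of its underside
Things that resemble listed ones, but are neither listed nor needed, are in the scene too. What is shaped like the part that bears bar_b_mid but yellow is not meant.

How it is judged:
By the outcome, as a careful person would: the job done as asked, in the order asked, and still so for the second after the job is handed in, with the robot touching nothing.
Of bar_a, bar_b, bar_c, bar_d only 2 to 3 are there at a start; the rules pass over those that are not, and their reading is None.
At some moment in a run one of step_gauge, bar_a, bar_b, bar_c, bar_d may be knocked a few centimetres aside while the robot is not near it.
Once in a run the grip may slacken for a moment while it holds something.
It also fails if it takes over 210 s, if anything falls off the work surface, if the arm or the gripper's body presses on something with over 40 N, if the wrist force passes 120 N, or if a joint passes its speed limit or range.

## Working session

There is one attempt and no reset: what is moved stays moved. The work goes in short steps, Python scripts to look and compute and a shell command to move; the robot and the scene stay as the last step left them, time stands still between calls to the robot, and variables do not carry over. Pictures are saved under pics/ and viewed, about 12 in all and at most 16, crops included, and the job is handed in when it is done.

```bash
ls; mkdir -p pics; python3 - <<'E'
from bench import r
import cv2
s=r.read_state(); print(s, r.grip_depth)
for n in("scene","top"):
    c=r.camera(n); cv2.imwrite(f"pics/{n}0.png",c["image"][:,:,::-1]); print(n,c["K"],c["k1"],c["R"],c["t"])
E
```

```text
pics
{'time': 0.0, 'joint_positions': array([-1.28760351,  0.33288382, -0.06468724,  1.46095995,  0.02161763,
        1.34993056, -0.08848079]), 'joint_vel': array([ 8.77044186e-04, -1.15941418e-03,  2.24950063e-03, -1.03490685e-04,
       -5.73332540e-04, -4.06091805e-04,  4.20202406e-05]), 'joint_torque': array([ 3.43227284e-04, -6.23243380e+01,  2.50571757e-02, -3.89911759e+01,
       -6.12956216e-02,  3.95332847e-02,  1.50253636e-04]), 'ee_pos': array([0.18805346, 0.5956105 , 0.22173757]), 'eef_rot': array([ 0.6993824 , -0.10772965,  0.10763432, -0.69833619]), 'ft_force': array([-1.08781269,  0.19754359,  0.24479884]), 'torque': array([-0.00590432,  0.01252775,  0.0222959 ]), 'width': 0.08691814946470987} 0.0187
scene [[433.58724354   0.         310.44525062]
 [  0.         433.58724354 244.16921729]
 [  0.           0.           1.        ]] -0.09925411057754115 [[-0.81904773  0.57328065  0.02258553]
 [ 0.31984521  0.48893704 -0.81156614]
 [-0.47629807 -0.65748754 -0.58382385]] [ 0.42307108 -0.06764093  1.27713162]
top [[448.13215805   0.         321.5153787 ]
 [  0.         448.13215805 231.97155926]
 [  0.           0.           1.        ]] 0.029104354087100118 [[ 0.02848209 -0.99956895  0.00711932]
 [-0.99342266 -0.02909574 -0.11074682]
 [ 0.11090622 -0.00391819 -0.99382315]] [-0.0480136   0.5286236   0.84793553]
```

View pics/scene0.png

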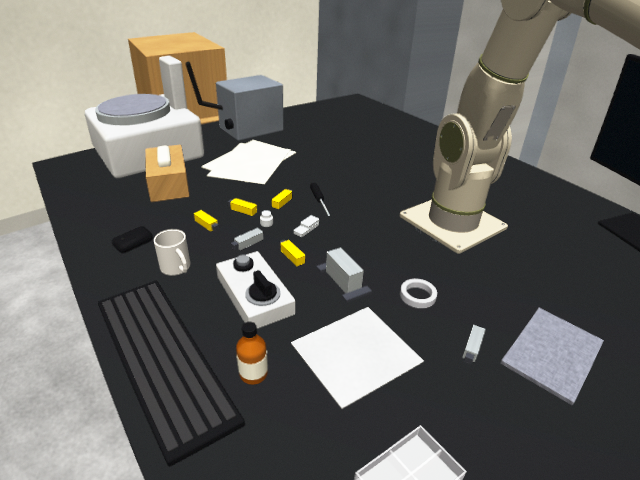

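View pics/top0.png

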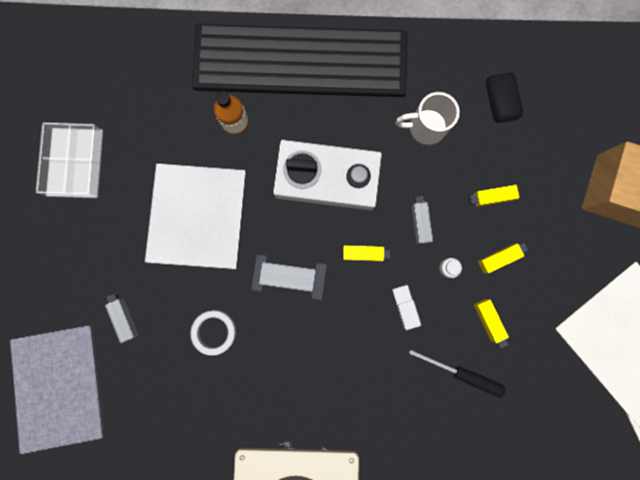

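Top view: grey bars at (423,220) and (120,318); four yellow decoys at (365,253), (495,195), (502,258) and (491,323). The gauge is probably the light block at (407,307), the turn block is at (290,277), the plate at (196,217), and the console has its dial at (302,169) and button at (359,175). I'll measure them now.

```bash
cat > h.py <<'E'
from bench import r
import numpy as np, cv2
from scipy.spatial.transform import Rotation as Rn
def cam(n):
    c=r.camera(n); K=c["K"]; v,u=np.mgrid[0:480,0:640]
    d=np.stack([(u-K[0,2])/K[0,0],(v-K[1,2])/K[1,1]],-1); s=d.copy()
    for _ in range(6): s=d/(1+c["k1"]*(s**2).sum(-1,keepdims=True))
    z=c["range_z"][...,None]; P=np.concatenate([s*z,z],-1)
    c["W"]=(P-c["t"])@c["R"]; c["W"][c["range_z"]==0]=np.nan
    c["slope"]=s
    return c
def comps(c,lo,hi,region,mina=30):
    W=c["W"]; x0,x1,y0,y1=region
    m=(W[...,2]>lo)&(W[...,2]<hi)&(W[...,0]>x0)&(W[...,0]<x1)&(W[...,1]>y0)&(W[...,1]<y1)
    n,l,st,ce=cv2.connectedComponentsWithStats(m.astype(np.uint8)); out=[]
    for i in range(1,n):
        if st[i,4]<mina: continue
        k=l==i; p=W[k]; rc=cv2.minAreaRect((p[:,:2]*1000).astype(np.float32))
        out.append((ce[i].round(),np.array(rc[0]).round(1),np.array(rc[1]).round(),round(rc[2],1),np.median(p[:,2]).round(4),np.percentile(p[:,2],97).round(4),c["image"][k].mean(0).round()))
    return out
def tool():
    s=r.read_state(); M=Rn.from_quat(s["eef_rot"]).as_matrix()
    return s,M
def rep():
    s,M=tool(); print("t",round(s["time"],2),"tcp",s["ee_pos"].round(4),"xdir",M[:,0].round(3),"ydir",M[:,1].round(3),"F",s["ft_force"].round(1),"T",s["torque"].round(2),"w",round(s["width"],4),"q",s["joint_positions"].round(2))
def to(x,y,z,yaw):
    """residual in tool axes to vertical pose with tool x axis at yaw(deg)"""
    s,M=tool(); a=np.radians(yaw); X=np.array([np.cos(a),np.sin(a),0]);Y=np.array([0,0,-1.]);T=np.stack([X,Y,np.cross(X,Y)],1)
    print("shift mm",(M.T@(np.array([x,y,z])-s["ee_pos"])*1000).round(1),"rot deg",np.degrees(Rn.from_matrix(M.T@T).as_rotvec()).round(1))
E
python3 - <<'E'
from h import *
c=cam("top")
for o in comps(c,.006,.3,(.1,.95,-.65,.65)): print(*o)
W=c["W"]
for u,v in [(302,169),(289,175),(359,175),(330,190),(196,217),(290,277),(400,430)]: print(u,v,W[v,u].round(4))
o=comps(c,.003,.0059,(.3,.8,.05,.5),300)
for q in o: print("plate",*q)
im=c["image"]; a=im[170:340,370:540]; b=im[270:370,70:240]
A=cv2.resize(a,None,fx=3,fy=3,interpolation=2); B=cv2.resize(b,None,fx=3,fy=3,interpolation=2); D=cv2.resize(im[130:300,240:400],None,fx=1.7,fy=1.7)
o=np.zeros((510,800,3),np.uint8); o[:510,:510]=A; o[:300,510:800]=B[:, :290]; o[300:510,510:782]=D[:210]
cv2.imwrite("pics/crop1.png",o[:,:,::-1]); rep(); print(tool()[1])
E
```

```text
[295.  65.] [838.4  23. ] [440. 223.] 90.0 0.0226 0.0899 [69. 65. 65.]
[504.  97.] [ 817.9 -396.8] [98. 59.] 11.2 0.0291 0.0328 [35. 34. 38.]
[431. 118.] [ 750.9 -235.2] [ 76. 103.] 33.9 0.0548 0.0863 [153. 149. 144.]
[ 68. 159.] [660.3 471.5] [103. 141.] 89.9 0.024 0.0367 [177. 175. 178.]
[327. 174.] [645.5 -40.4] [200. 111.] 84.4 0.0462 0.0907 [188. 187. 189.]
[616. 184.] [ 638.  -618.5] [101. 122.] 72.8 0.0767 0.0924 [148. 113.  72.]
[188. 207.] [570.  221.3] [180. 178.] 88.0 0.0069 0.0091 [232. 231. 233.]
[224. 186.] [621.1 169.3] [20. 14.] 29.2 0.0069 0.0087 [232. 231. 233.]
[494. 195.] [ 614.5 -372.5] [26. 94.] 11.7 0.026 0.0294 [223. 219.  11.]
[229. 209.] [578.8 156.2] [28. 68.] 89.5 0.0071 0.0095 [233. 231. 233.]
[210. 202.] [586.3 193.7] [41. 20.] 3.2 0.0068 0.0094 [233. 232. 233.]
[220. 201.] [590.8 173.6] [21. 14.] 9.1 0.0068 0.0096 [232. 231. 232.]
[421. 220.] [ 563.1 -230.5] [91. 27.] 7.8 0.0259 0.029 [163. 165. 169.]
[183. 245.] [497.4 241.5] [17. 21.] 84.9 0.0069 0.0085 [231. 229. 231.]
[229. 249.] [492.4 152.7] [36. 33.] 86.5 0.007 0.0098 [232. 230. 232.]
[214. 253.]
[... 1833 characters left out ...]
4   2.9] [ 17. 229.] 0.1 0.012 0.0151 [229. 220. 200.]
302 169 [0.6421 0.0075 0.0782]
289 175 [0.6342 0.0327 0.0602]
359 175 [ 0.6366 -0.1007  0.067 ]
330 190 [ 0.6109 -0.0468  0.0436]
196 217 [0.5553 0.2203 0.0058]
290 277 [0.4401 0.0237 0.0616]
400 430 [ 0.1547 -0.1946 -0.0014]
plate [196. 217.] [560.3 221.3] [188. 207.] 87.1 0.0048 0.0058 [231. 229. 231.]
t 0.15 tcp [0.1881 0.5957 0.222 ] xdir [ 0.954 -0.301  0.   ] ydir [-0.    -0.001 -1.   ] F [ 0.5  0.6 -0.8] T [-0.01  0.02 -0.03] w 0.0872 q [-1.29  0.33 -0.06  1.46  0.02  1.35 -0.09]
[[ 9.53601935e-01 -2.58306479e-04  3.01070228e-01]
 [-3.01070333e-01 -1.01589556e-03  9.53601396e-01]
 [ 5.95344890e-05 -9.99999451e-01 -1.04652839e-03]]
```

View pics/crop1.png

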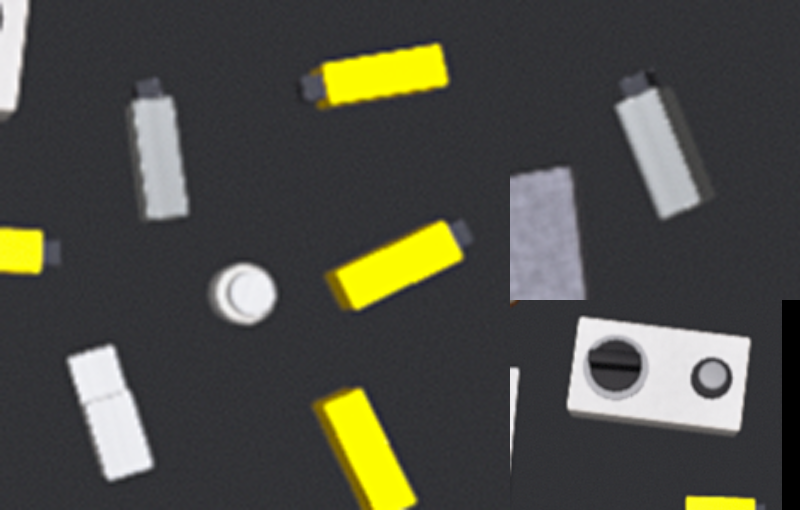

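The crop confirms it. The two grey bars have necks towards +x (crop (148,90) and (632,82)), and the gauge's thin step is at its upper-left end. The yellow bars are decoys. I'll move over the dial now.

```bash
python3 -m jog '[[0.034,0,-0.023,0,0,0],[0.034,0,-0.023,0,0,0],[0.034,0,-0.023,0,0,0],[0.034,0,-0.023,0,0,0],[0.034,0,-0.023,0,0,0],[0.034,0,-0.023,0,0,0],[0.034,0,-0.023,0,0,0],[0.034,0,-0.023,0,0,0],[0.034,0,-0.023,0,0,0],[0.034,0,-0.023,0,0,0],[0.034,0,-0.023,0,0,0],[0.034,0,-0.023,0,0,0]]' 1 20
python3 -m jog '[[0.034,0,-0.023,0,0,0],[0.034,0,-0.023,0,0,0],[0.034,0,-0.023,0,0,0],[0.034,0,-0.023,0,0,0],[0.034,0,-0.023,0,0,0],[0.034,0,-0.023,0,0,0],[0,0,0,0,7,0],[0,0,0,0,7,0],[0,0,0,0,7,0],[0,0,0,0,7,0],[0,0,0,0,7,0],[0,0,0,0,7,0]]'
python3 -m jog '[[0,0,0,0,7,0],[0,0,0,0,7,0],[0,0,0,0,7,0],[0,0,0,0,7,0],[0,0,0,0,0,0]]'
python3 - <<'E'
from h import *
rep()
c=cam("wrist"); cv2.imwrite("pics/w1.png",c["image"][:,:,::-1])
for o in comps(c,.073,.1,(.5,.8,-.2,.2)): print(*o)
for o in comps(c,.052,.1,(.5,.8,-.2,.2)): print(*o)
E
```

```text
time: 1.15
ee_pos: [0.4923, 0.2084, 0.2173]
eef_rot: [0.701, -0.104, 0.099, -0.699]
ft_force: [1.5, 1.0, 0.1]
width: 0.087
time: 2.15
ee_pos: [0.6518, -0.0015, 0.2123]
eef_rot: [0.618, -0.353, 0.349, -0.609]
ft_force: [-0.3, -1.1, -0.4]
width: 0.0871
time: 2.57
ee_pos: [0.6509, -0.0013, 0.2104]
eef_rot: [0.512, -0.495, 0.492, -0.501]
ft_force: [-0.2, -0.8, -0.8]
width: 0.0873
t 2.57 tcp [ 0.6509 -0.0013  0.2104] xdir [ 0.026 -1.     0.009] ydir [-0.014 -0.009 -1.   ] F [-0.2 -0.8 -0.8] T [-0.07  0.06 -0.01] w 0.0873 q [-0.54  0.46  0.65  1.42 -0.27  1.37  0.15]
[491.  24.] [754.4 135. ] [27. 53.] 88.7 0.0883 0.0991 [128.  68.  16.]
[326. 218.] [649.5   5.6] [58. 16.] 87.0 0.0915 0.093 [69. 69. 68.]
[485.  26.] [752.7 136.4] [31. 54.] 82.0 0.0855 0.0989 [126.  76.  30.]
[326. 213.] [649.5   6.2] [59. 59.] 81.6 0.0605 0.0927 [72. 72. 71.]
[310. 314.] [637.2 -83.1] [32.  7.] 3.5 0.0566 0.0587 [66. 67. 65.]
[310. 359.] [ 639.5 -121.2] [12. 28.] 88.7 0.0583 0.0686 [114. 115. 114.]
```

View pics/w1.png

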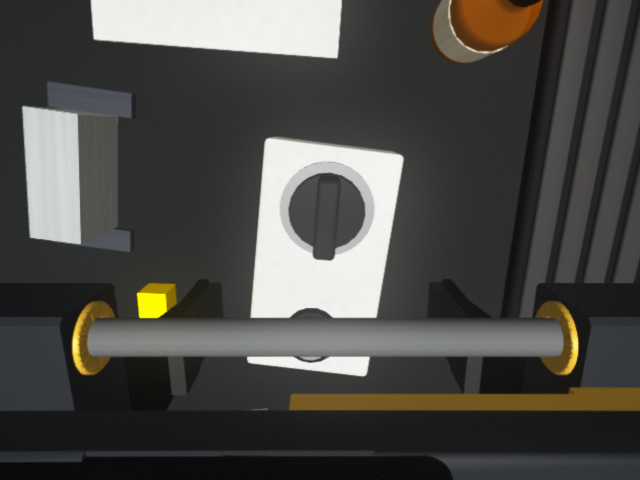

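The dial is at (326,212) in the wrist view: axis about (0.6495, 0.006), finger-bar yaw 87°, top at z 0.092.

```bash
python3 -c "
from h import *
to(.6495,.006,.066,-93)"
```

```text
shift mm [ -8.6 144.3   0.9] rot deg [0.8 4.9 0.6]
```

```bash
python3 -m jog '[[-0.008,0.0,0,0.8,5,0.6],[0,0.03,0,0,0,0],[0,0.03,0,0,0,0],[0,0.03,0,0,0,0]]'; python3 -c "
from h import *
to(.6495,.006,.066,-93)"
```

```text
time: 2.95
ee_pos: [0.6551, 0.0071, 0.1247]
eef_rot: [0.486, -0.507, 0.512, -0.494]
ft_force: [0.7, 0.2, 0.1]
width: 0.0869
shift mm [ 1.5 58.6 -6.3] rot deg [-0.7  0.8 -0.2]
```

```bash
python3 -m jog '[[0.001,0.02,-0.006,-0.7,0.8,-0.2],[0,0.02,0,0,0,0],[0,0.012,0,0,0,0],[0,0,0,0,0,0]]'; python3 -c "
from h import *
to(.6495,.006,.066,-93)"
```

```text
time: 3.28
ee_pos: [0.6449, 0.0071, 0.0634]
eef_rot: [-0.494, 0.51, -0.506, 0.489]
ft_force: [-0.2, 0.3, 0.3]
width: 0.0869
shift mm [ 0.9 -2.7  4.6] rot deg [0.5 1.1 0.1]
```

```bash
python3 -m jog '[[0.001,-0.003,0.0045,0.5,1,0],[0,0,0,0,0,0]]'; python3 -m jog '[[0,0,0,0,0,0],[0,0,0,0,0,0],[0,0,0,0,0,0],[0,0,0,0,0,0],[0,0,0,0,0,0],[0,0,0,0,0,0]]' -1 50; python3 -c "
from h import *
rep()"; python3 -m jog '[[0,0,0,0,-6,0],[0,0,0,0,-6,0],[0,0,0,0,-6,0],[0,0,0,0,-6,0],[0,0,0,0,-6,0]]';python3 -c "
from h import *
rep()"
```

```text
time: 3.45
ee_pos: [0.6501, 0.0057, 0.0673]
eef_rot: [0.488, -0.512, 0.512, -0.487]
ft_force: [0.8, 0.1, -0.7]
width: 0.0871
time: 3.95
ee_pos: [0.6535, 0.0057, 0.0729]
eef_rot: [0.486, -0.509, 0.514, -0.49]
ft_force: [-0.1, 0.0, -0.5]
width: 0.0551
t 3.95 tcp [0.6535 0.0057 0.0729] xdir [-0.046 -0.999 -0.   ] ydir [ 0.009  0.    -1.   ] F [-0.1  0.  -0.5] T [-0.07  0.07  0.04] w 0.0551 q [-0.53  0.57  0.61  1.58 -0.35  1.1   0.12]
time: 4.37
ee_pos: [0.6503, 0.005, 0.0727]
eef_rot: [0.607, -0.362, 0.363, -0.607]
ft_force: [-1.0, -1.7, 1.1]
width: 0.0218
t 4.37 tcp [0.6503 0.005  0.0727] xdir [ 0.475 -0.88   0.002] ydir [ 0.001 -0.001 -1.   ] F [-1.  -1.7  1.1] T [-0.33  0.27 -0.18] w 0.0218 q [-0.45  0.54  0.5   1.58 -0.28  1.09  0.61]
```

```bash
python3 -m jog '[[0,0.005,0,0,0,0],[0,0,0,0,0,0],[0,0,0,0,0,0],[0,0,0,0,0,0]]'; python3 -c "
from h import *
rep();c=cam('wrist'); cv2.imwrite('pics/w2.png',c['image'][:,:,::-1])"
```

```text
time: 4.7
ee_pos: [0.6513, 0.0046, 0.0703]
eef_rot: [-0.608, 0.359, -0.361, 0.609]
ft_force: [0.6, 0.4, 0.5]
width: 0.0155
t 4.7 tcp [0.6513 0.0046 0.0703] xdir [ 0.481 -0.876  0.002] ydir [ 0.004  0.    -1.   ] F [0.6 0.4 0.5] T [-0.05  0.02 -0.09] w 0.0155 q [-0.44  0.54  0.49  1.58 -0.28  1.09  0.62]
```

View pics/w2.png

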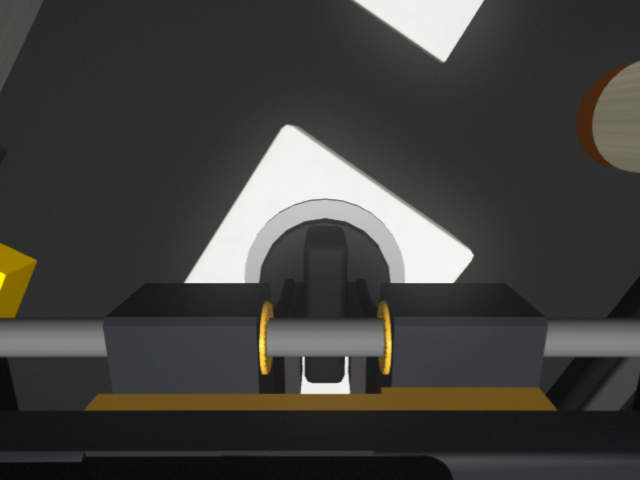

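The dial is gripped and aligned, with the finger bar at (325,300) between the pads, and it has followed about 30° anticlockwise. I'll keep turning and watch the torque.

```bash
for i in 1; do python3 -m jog '[[0,0,0,0,-5,0],[0,0,0,0,-5,0],[0,0,0,0,-5,0],[0,0,0,0,-5,0]]' >/dev/null; python3 -c "
from h import *
rep()"; python3 -m jog '[[0,0,0,0,-5,0],[0,0,0,0,-5,0],[0,0,0,0,-5,0],[0,0,0,0,-5,0]]'>/dev/null;python3 -c "
from h import *
rep()"; done
```

```text
t 5.08 tcp [0.6521 0.0053 0.0704] xdir [ 0.759 -0.651  0.004] ydir [ 0.006 -0.    -1.   ] F [0.3 0.7 0.1] T [ 0.15 -0.1  -0.  ] w 0.0156 q [-0.39  0.53  0.42  1.58 -0.24  1.08  0.95]
t 5.42 tcp [0.6526 0.0063 0.0704] xdir [ 0.942 -0.336  0.006] ydir [ 0.006  0.    -1.   ] F [0.1 1.8 1.4] T [ 0.2   0.02 -0.14] w 0.0157 q [-0.34  0.52  0.35  1.57 -0.19  1.08  1.28]
```

```bash
python3 -m jog '[[0,0,0,0,-5,0],[0,0,0,0,-5,0],[0,0,0,0,-5,0]]' >/dev/null; python3 -c "
from h import *
rep()"; python3 -m jog '[[0,0,0,0,-5,0],[0,0,0,0,-5,0],[0,0,0,0,-5,0]]'>/dev/null;python3 -c "
from h import *
rep()";  python3 -m jog '[[0,0,0,0,-5,0],[0,0,0,0,-5,0],[0,0,0,0,-5,0]]'>/dev/null;python3 -c "
from h import *
rep()"
```

```text
t 5.67 tcp [0.6528 0.007  0.0704] xdir [ 0.998 -0.067  0.006] ydir [ 0.006  0.    -1.   ] F [ 0.1 -0.3 -0.2] T [-0.01  0.1  -0.66] w 0.0156 q [-0.3   0.51  0.29  1.57 -0.16  1.08  1.54]
t 5.92 tcp [0.6531 0.007  0.0702] xdir [0.98  0.199 0.007] ydir [ 0.007  0.002 -1.   ] F [-4.1  1.7  2.6] T [ 0.54  0.99 -2.19] w 0.0193 q [-0.26  0.51  0.24  1.57 -0.13  1.07  1.78]
t 6.17 tcp [0.655  0.0069 0.0701] xdir [0.895 0.445 0.012] ydir [ 0.011  0.006 -1.   ] F [ 0.6  2.9 -0.5] T [ 0.99  0.2  -4.28] w 0.0245 q [-0.22  0.51  0.19  1.56 -0.11  1.07  2.03]
```

The end stop is near yaw -3°: the torque jumps and the fingers start to open past that point. I'll go back to -3° and check that the grip is square.

```bash
python3 -m jog '[[0,0,0,0,6,0],[0,0,0,0,6,0],[0,0,0,0,6,0],[0,0,0,0,6,0],[0,0,0,0,5,0],[0,0,0,0,0,0]]';python3 -c "
from h import *
rep(); to(.6505,.006,.068,-3)
c=cam('wrist'); cv2.imwrite('pics/w3.png',c['image'][150:,100:540,::-1])"
```

```text
time: 6.67
ee_pos: [0.6554, 0.0066, 0.0704]
eef_rot: [-0.703, 0.021, -0.029, 0.71]
ft_force: [1.1, 0.7, -0.3]
width: 0.0157
t 6.67 tcp [0.6554 0.0066 0.0704] xdir [ 0.997 -0.07   0.01 ] ydir [ 0.011  0.009 -1.   ] F [ 1.1  0.7 -0.3] T [-0.13 -0.09 -0.07] w 0.0157 q [-0.29  0.52  0.29  1.57 -0.17  1.07  1.54]
shift mm [-4.9  2.3 -1. ] rot deg [-0.6 -1.   0.6]
```

View pics/w3.png

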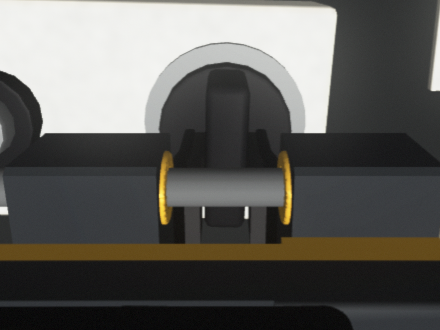

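The finger bar sits square between the pads at (225,150) in the crop, at the stop with yaw -4°. Next I turn three clicks clockwise, to -93°.

```bash
python3 -m jog '[[-0.003,0,0,0,5,0],[0,0,0,0,5,0],[0,0,0,0,5,0],[0,0,0,0,5,0],[0,0,0,0,5,0],[0,0,0,0,5,0],[0,0,0,0,5,0],[0,0,0,0,5,0],[0,0,0,0,5,0]]';  python3 -m jog '[[0,0,0,0,5,0],[0,0,0,0,5,0],[0,0,0,0,5,0],[0,0,0,0,5,0],[0,0,0,0,5,0],[0,0,0,0,5,0],[0,0,0,0,5,0],[0,0,0,0,5,0]]';python3 -c "
from h import *
rep(); to(.6505,.006,.068,-93)"
```

```text
time: 7.47
ee_pos: [0.6535, 0.003, 0.0703]
eef_rot: [-0.642, 0.287, -0.295, 0.647]
ft_force: [-1.9, -0.8, 1.3]
width: 0.0154
time: 8.13
ee_pos: [0.65, 0.0016, 0.0703]
eef_rot: [-0.504, 0.494, -0.495, 0.507]
ft_force: [-1.0, -0.2, 2.9]
width: 0.0155
t 8.13 tcp [0.65   0.0016 0.0703] xdir [ 0.022 -1.    -0.001] ydir [ 0.004  0.001 -1.   ] F [-1.  -0.2  2.9] T [-0.22  0.66  0.05] w 0.0155 q [-0.51  0.56  0.59  1.59 -0.34  1.09  0.19]
shift mm [-4.4  2.3  0.6] rot deg [-0.2  4.3 -0. ]
```

Now a final 4.5°, then let go and go up.

```bash
python3 -m jog '[[0,0,0,0,4.5,0],[0,0,0,0,0,0]]'; python3 -m jog '[[0,0,0,0,0,0],[0,0,0,0,0,0],[0,0,0,0,0,0],[0,0,0,0,0,0],[0,0,0,0,0,0],[0,0,0,0,0,0]]' 0.6; python3 -m jog '[[0,-0.03,0,0,0,0],[0,-0.035,0,0,0,0],[0,-0.04,0,0,0,0],[0,-0.04,0,0,0,0],[0,0,0,0,0,0]]' 1; python3 - <<'E'
from h import *
rep(); c=cam("wrist")
for o in comps(c,.08,.1,(.6,.7,-.08,.08)): print(*o)
c=cam("top")
for o in comps(c,.012,.3,(.3,.7,-.35,.4)): print(*o[:4])
E
```

```text
time: 8.3
ee_pos: [0.6494, 0.0016, 0.0704]
eef_rot: [0.485, -0.514, 0.515, -0.486]
ft_force: [0.9, 0.9, 0.7]
width: 0.0159
time: 8.8
ee_pos: [0.6493, 0.0017, 0.0699]
eef_rot: [0.489, -0.51, 0.51, -0.49]
ft_force: [1.4, -0.1, -0.6]
width: 0.048
time: 9.22
ee_pos: [0.6467, 0.0012, 0.2176]
eef_rot: [-0.492, 0.51, -0.508, 0.489]
ft_force: [1.3, -0.6, 0.5]
width: 0.0805
t 9.22 tcp [0.6467 0.0012 0.2176] xdir [-0.038 -0.999  0.001] ydir [-0.005 -0.001 -1.   ] F [ 1.3 -0.6  0.5] T [-0.14 -0.03 -0.01] w 0.0805 q [-0.55  0.44  0.67  1.43 -0.27  1.37  0.08]
[329. 221.] [649.5   5.7] [58. 16.] 84.6 0.0915 0.093 [70. 70. 69.]
[349. 177.] [627.6 -78.2] [121. 139.] 84.5
[477. 198.] [ 609.1 -338.4] [23. 25.] 87.8
[422. 220.] [ 563.2 -230.7] [92. 27.] 7.9
[365. 252.] [ 492.8 -121.8] [90. 26.] 89.8
[450. 268.] [ 467.2 -287.8] [35. 37.] 1.5
[307. 279.] [437.   -7.1] [26. 41.] 83.6
[407. 310.] [ 388.2 -201.7] [79. 31.] 17.5
[118. 316.] [355.4 350.9] [92. 29.] 25.0
[481. 309.] [ 388.3 -344. ] [11. 30.] 89.0
```

Measured finger-bar yaw is now 84.6°, in line with the console, so the dial sits three clicks from the stop. Next is the gauge, which goes first so that later the gripper body stays clear of the standing bars.

```bash
python3 -m jog '[[0,0,0,0,7,0],[0,0,0,0,7,0],[0,0,0,0,7,0],[0,0,0,0,7,0],[0,0,0,0,7,0],[0,0,0,0,7,0],[0,0,0,0,7,0],[0,0,0,0,7,0],[0,0,0,0,7,0],[0,0,0,0,7,0]]'; python3 -c "
from h import *
to(.384,-.203,.2,-162.5)"
```

```text
time: 10.15
ee_pos: [0.6388, 0.0022, 0.1966]
eef_rot: [-0.111, 0.7, -0.699, 0.09]
ft_force: [-0.4, -0.1, -1.1]
width: 0.0869
shift mm [302.2   4.7 125.3] rot deg [ 0.3 -1.2  1.7]
```

```bash
python3 -m jog '[[0.037,-0.002,0.0155,0.3,-1,1.7],[0.037,-0.002,0.0155,0,0,0],[0.037,-0.002,0.0155,0,0,0],[0.037,-0.002,0.0155,0,0,0],[0.037,-0.002,0.0155,0,0,0],[0.037,-0.002,0.0155,0,0,0],[0.037,-0.002,0.0155,0,0,0],[0.02,-0.002,0.0155,0,0,0],[0,0,0,0,0,0]]'; python3 - <<'E'
from h import *
to(.384,-.203,.2,-162.5); c=cam("wrist")
for o in comps(c,.017,.04,(.3,.5,-.35,-.1)): print(*o[:6])
E
```

```text
time: 10.9
ee_pos: [0.3961, -0.1995, 0.1967]
eef_rot: [0.119, -0.696, 0.701, -0.099]
ft_force: [-0.3, 0.2, -0.3]
width: 0.0868
shift mm [12.6 -3.  -0.4] rot deg [-0.2  0.2  1.7]
[277.  70.] [ 489.3 -136. ] [72. 22.] 89.9 0.0267 0.0283
[459. 162.] [ 468.1 -290.6] [37. 35.] 3.3 0.0358 0.038
[327. 238.] [ 375.1 -209.9] [50. 30.] 18.3 0.0229 0.0242
[484. 266.] [ 391.1 -345.6] [22.  9.] 0.5 0.0253 0.0279
```

```bash
python3 -m jog '[[0.010,0.03,0.004,0,0,1.5],[0,0.03,0,0,0,0],[0,0.03,0,0,0,0],[0,0.03,0,0,0,0],[0,0.025,0,0,0,0],[0,0,0,0,0,0]]'; python3 -c "
from h import *
to(.3855,-.206,.003,-162)"
```

```text
time: 11.45
ee_pos: [0.3894, -0.1998, 0.0565]
eef_rot: [0.113, -0.697, 0.7, -0.111]
ft_force: [-1.2, -0.1, 0.3]
width: 0.0871
shift mm [ 5.5 53.6  4.5] rot deg [-0.2  0.3  0.2]
```

```bash
python3 -m jog '[[0.005,0.02,0.004,0,0,0],[0,0.02,0,0,0,0],[0,0.01,0,0,0,0],[0,0,0,0,0,0]]'; python3 -c "
from h import *
to(.3855,-.206,.003,-162)"
```

```text
time: 11.78
ee_pos: [0.3854, -0.2047, 0.0048]
eef_rot: [0.119, -0.694, 0.702, -0.109]
ft_force: [-0.6, -0.7, -0.2]
width: 0.0873
shift mm [0.3 1.8 1.2] rot deg [-0.5  0.6  0.9]
```

```bash
python3 -m jog '[[0,0.001,0.001,0,0,0],[0,0,0,0,0,0],[0,0,0,0,0,0],[0,0,0,0,0,0],[0,0,0,0,0,0],[0,0,0,0,0,0],[0,0,0,0,0,0],[0,0,0,0,0,0],[0,0,0,0,0,0],[0,0,0,0,0,0],[0,0,0,0,0,0],[0,0,0,0,0,0]]' -1 25; python3 -m jog '[[0,-0.01,0,0,0,0],[0,-0.03,0,0,0,0],[0,-0.04,0,0,0,0],[0,-0.04,0,0,0,0],[0,-0.04,0,0,0,0],[0,0,0,0,0,0]]'; python3 -c "
from h import *
rep();to(.56,.17,.2,-183)"
```

```text
time: 12.78
ee_pos: [0.3903, -0.2043, 0.0098]
eef_rot: [0.117, -0.694, 0.701, -0.114]
ft_force: [0.5, 0.0, 1.5]
width: 0.0298
time: 13.28
ee_pos: [0.3889, -0.1969, 0.1291]
eef_rot: [-0.122, 0.699, -0.695, 0.113]
ft_force: [0.3, -0.2, -2.0]
width: 0.0299
t 13.28 tcp [ 0.3889 -0.1969  0.1291] xdir [-0.945 -0.328  0.011] ydir [-0.013  0.003 -1.   ] F [ 0.3 -0.2 -2. ] T [-0.05  0.   -0.03] w 0.0299 q [-0.93 -0.17  1.25  2.09  0.18  1.13 -1.  ]
shift mm [-281.1  -71.8 -291.1] rot deg [ 0.3 22.1  0.7]
```

```bash
python3 -m jog '[[-0.004,-0.035,-0.004,0,0,0],[-0.027,-0.006,-0.029,0,0,0],[-0.027,-0.006,-0.029,0,0,0],[-0.027,-0.006,-0.029,0,0,0],[-0.027,-0.005,-0.029,0,0,0],[-0.027,-0.004,-0.029,0,0,0],[-0.027,-0.004,-0.029,0,0,0],[-0.027,-0.004,-0.029,0,0,0],[-0.027,-0.004,-0.029,0,0,0],[-0.027,-0.004,-0.029,0,0,0],[-0.01,0,-0.012,0,0,0],[0,0,0,0,0,0]]';python3 -m jog '[[0,0,0,0,7,0],[0,0,0,0,7,0],[0,0,0,0,7,0],[0,0,0,0,0,0]]'; python3 - <<'E'
from h import *
rep();to(.56,.17,.12,-184); c=cam("wrist"); cv2.imwrite("pics/w4.png",c["image"][:,:,::-1])
E
```

```text
time: 14.28
ee_pos: [0.5479, 0.1652, 0.2067]
eef_rot: [-0.119, 0.706, -0.689, 0.113]
ft_force: [-0.1, -0.4, -0.8]
width: 0.0295
time: 14.62
ee_pos: [0.5468, 0.1643, 0.2006]
eef_rot: [0.01, 0.712, -0.701, -0.024]
ft_force: [0.0, -0.2, -1.4]
width: 0.0294
t 14.62 tcp [0.5468 0.1643 0.2006] xdir [-0.999  0.049  0.02 ] ydir [-0.019  0.016 -1.   ] F [ 0.  -0.2 -1.4] T [-0.06  0.16  0.  ] w 0.0294 q [-1.14  0.33  0.96  1.67 -0.3   1.31 -1.74]
shift mm [-14.5  80.4  -5.2] rot deg [0.8 1.2 1.1]
```

View pics/w4.png

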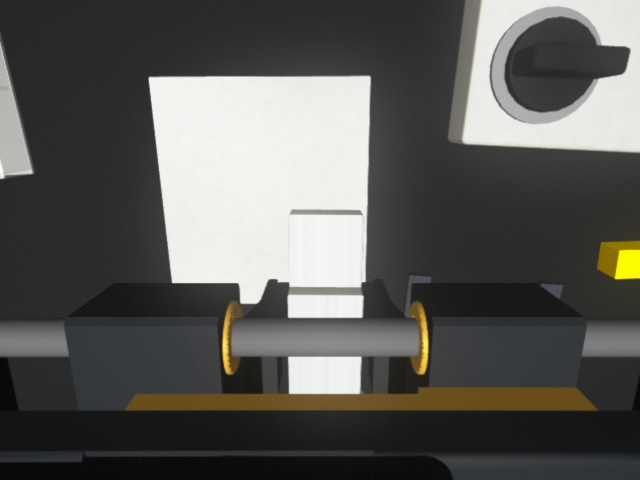

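The gauge (325,290) hangs square in the fingers, thin end towards +x. The plate's corners are at (150,77) and (370,77). I'll refine the plate pose from this view.

```bash
python3 - <<'E'
from h import *
c=cam("wrist"); R,t=c["R"],c["t"]; o=-R.T@t
for u,v in [(151,77),(369,77),(163,210),(369,180),(171,290),(260,77)]:
    d=R.T@np.append(c["slope"][v,u],1); print(u,v,(o+d*(.005-o[2])/d[2]).round(4), c["W"][v+3,u+(4 if u<300 else -4)].round(4))
E
```

```text
151 77 [0.6613 0.3018 0.005 ] [0.6589 0.2987 0.0057]
369 77 [0.6538 0.1253 0.005 ] [0.6518 0.1285 0.0038]
163 210 [0.5516 0.3088 0.005 ] [0.549  0.3053 0.006 ]
369 180 [0.5709 0.1263 0.005 ] [0.5687 0.1299 0.0067]
171 290 [0.4752 0.3129 0.005 ] [0.5871 0.1915 0.2815]
260 77 [0.6576 0.2133 0.005 ] [0.6551 0.21   0.0065]
```

```bash
python3 -m jog '[[-0.01,0.03,-0.004,0.8,0,1.1],[0,0.03,0,0,0,0],[0,0.03,0,0,0,0],[0,0.03,0,0,0,0],[0,0.025,0,0,0,0],[0,0,0,0,0,0]]'; python3 -c "
from h import *
to(.556,.168,.015,-182.6)"
```

```text
time: 15.22
ee_pos: [0.5583, 0.1666, 0.0509]
eef_rot: [0.006, 0.709, -0.706, -0.004]
ft_force: [-0.7, -0.5, -1.2]
width: 0.0299
shift mm [ 2.5 35.9 -1.2] rot deg [ 0.2  1.8 -0.2]
```

```bash
python3 -m jog '[[0.002,0.02,-0.001,0,1.8,0],[0,0.01,0,0,0,0],[0,0.003,0,0,0,0],[0,0.002,0,0,0,0],[0,0,0,0,0,0]]'; python3 -c "
from h import *
rep();to(.556,.168,.015,-182.6)"
```

```text
time: 15.63
ee_pos: [0.5583, 0.1665, 0.0184]
eef_rot: [0.015, 0.709, -0.705, -0.01]
ft_force: [-0.7, 0.0, -0.3]
width: 0.0303
t 15.63 tcp [0.5583 0.1665 0.0184] xdir [-0.999  0.036 -0.006] ydir [ 0.006  0.005 -1.   ] F [-0.7  0.  -0.3] T [-0.08  0.2   0.01] w 0.0303 q [-1.01  0.56  0.81  1.82 -0.5   0.97 -1.59]
shift mm [ 2.4  3.4 -1.4] rot deg [ 0.3  0.6 -0.3]
```

```bash
python3 -m jog '[[0,0.002,0,0,0,0],[0,0.002,0,0,0,0],[0,0,0,0,0,0]]'; python3 -m jog '[[0,0,0,0,0,0],[0,0,0,0,0,0],[0,0,0,0,0,0],[0,0,0,0,0,0],[0,0,0,0,0,0]]' 0.3; python3 -m jog '[[0,-0.03,0,0,0,0],[0,-0.04,0,0,0,0],[0,-0.04,0,0,0,0],[0,-0.04,0,0,0,0],[0,-0.04,0,0,0,0],[0,0,0,0,0,0]]' 1; python3 - <<'E'
from h import *
rep();c=cam("top")
for o in comps(c,.012,.2,(.3,.7,-.35,.4)): print(*o[:6])
to(.563,-.2306,.2,-172)
E
```

```text
time: 15.88
ee_pos: [0.5604, 0.1671, 0.0172]
eef_rot: [0.015, 0.71, -0.704, -0.008]
ft_force: [-1.1, 0.1, -0.7]
width: 0.0294
time: 16.3
ee_pos: [0.5618, 0.1676, 0.019]
eef_rot: [0.016, 0.71, -0.704, -0.007]
ft_force: [0.1, -0.6, -0.1]
width: 0.0532
time: 16.8
ee_pos: [0.5573, 0.1642, 0.2147]
eef_rot: [0.015, 0.709, -0.705, -0.01]
ft_force: [1.1, -0.5, 0.0]
width: 0.0846
t 16.8 tcp [0.5573 0.1642 0.2147] xdir [-0.999  0.035 -0.007] ydir [ 0.007  0.004 -1.   ] F [ 1.1 -0.5  0. ] T [-0.01  0.1   0.08] w 0.0846 q [-1.15  0.33  0.98  1.64 -0.29  1.31 -1.73]
[328. 175.] [645.2 -40.4] [200. 111.] 84.3 0.0462 0.0907
[477. 198.] [ 609.1 -337.7] [25. 25.] 88.7 0.0224 0.028
[422. 220.] [ 563.3 -230.3] [92. 27.] 8.0 0.026 0.029
[219. 226.] [537.7 169.9] [30. 34.] 87.3 0.0275 0.0301
[365. 252.] [ 492.7 -121.9] [91. 26.] 89.9 0.0262 0.0291
[450. 268.] [ 467.2 -287.4] [35. 36.] 1.9 0.0335 0.0384
[287. 276.] [441.1  29.7] [100.  42.] 83.7 0.0605 0.0631
[481. 309.] [ 387.9 -344.2] [11. 30.] 89.9 0.0251 0.0283
[212. 329.] [335.7 172.5] [86. 71.] 89.9 0.0189 0.0222
[128. 329.] [337.6 329.9] [55. 20.] 0.9 0.0251 0.0291
shift mm [-20.2  10.3 394.5] rot deg [  0.2 -10.   -0.3]
```

```bash
python3 -m jog '[[-0.002,0,0.041,0,-3,0],[0,0,0.041,0,-3,0],[0,0,0.041,0,-4,0],[0,0,0.041,0,0,0],[0,0,0.041,0,0,0],[0,0,0.041,0,0,0],[0,0,0.041,0,0,0],[0,0,0.041,0,0,0],[0,0,0.041,0,0,0],[0,0,0.03,0,0,0],[0,0,0,0,0,0]]'; python3 - <<'E'
from h import *
to(.563,-.2306,.2,-172); c=cam("wrist")
for o in comps(c,.012,.04,(.45,.65,-.32,-.15)): print(*o[:6])
E
```

```text
time: 17.77
ee_pos: [0.6009, -0.2383, 0.1996]
eef_rot: [-0.06, 0.707, -0.702, 0.056]
ft_force: [-0.3, -1.2, 0.8]
width: 0.087
shift mm [ 36.2  -0.1 -13.8] rot deg [0.5 1.4 0.2]
[313. 259.] [ 562.7 -234.4] [92. 26.] 8.0 0.0268 0.0282
[229. 313.] [ 495.9 -166. ] [ 9. 12.] 0.5 0.02 0.0229
[359. 369.] [ 468.8 -292.2] [27. 37.] 10.1 0.0364 0.0381
```

```bash
python3 -m jog '[[0.038,0.03,-0.011,0.5,1,0],[0,0.03,0,0,0,0],[0,0.03,0,0,0,0],[0,0.03,0,0,0,0],[0,0.025,0,0,0,0],[0,0,0,0,0,0]]'; python3 -c "
from h import *
to(.560,-.234,.003,-172)"
```

```text
time: 18.32
ee_pos: [0.5657, -0.2241, 0.0513]
eef_rot: [-0.056, 0.707, -0.704, 0.05]
ft_force: [-0.5, 0.8, -0.1]
width: 0.0871
shift mm [ 6.8 48.4  9.2] rot deg [0.3 0.6 0.5]
```

```bash
python3 -m jog '[[0.0065,0.02,0.009,0.3,0.6,0.5],[0,0.015,0,0,0,0],[0,0.008,0,0,0,0],[0,0.002,0,0,0,0],[0,0,0,0,0,0]]'; python3 -c "
from h import *
to(.560,-.234,.003,-172)"
```

```text
time: 18.73
ee_pos: [0.5628, -0.2285, 0.006]
eef_rot: [-0.051, 0.706, -0.704, 0.052]
ft_force: [-0.8, -0.3, -0.0]
width: 0.0868
shift mm [3.5 3.  5. ] rot deg [ 0.1  0.3 -0.1]
```

```bash
python3 -m jog '[[0.004,0.003,0.0055,0,0,0],[0,0.001,0,0,0,0],[0,0.0005,0,0,0,0],[0,0.0005,0,0,0,0],[0,0.0005,0,0,0,0],[0,0.0005,0,0,0,0],[0,0.0005,0,0,0,0],[0,0.0005,0,0,0,0],[0,0,0,0,0,0],[0,0,0,0,0,0],[0,0,0,0,0,0],[0,0,0,0,0,0]]' -1 25; python3 -c "
from h import *
rep();to(.560,-.234,.003,-172)"
```

```text
time: 19.73
ee_pos: [0.5627, -0.2346, 0.0026]
eef_rot: [-0.05, 0.706, -0.704, 0.054]
ft_force: [0.4, -0.9, -0.1]
width: 0.0259
t 19.73 tcp [ 0.5627 -0.2346  0.0026] xdir [-0.989 -0.147 -0.007] ydir [ 0.006  0.003 -1.   ] F [ 0.4 -0.9 -0.1] T [-0.24  0.12 -0.02] w 0.0259 q [-0.31  0.66  0.83  1.75 -0.58  0.99 -0.67]
shift mm [ 2.6 -0.4 -1. ] rot deg [ 0.1  0.4 -0.4]
```

```bash
python3 -m jog '[[0,-0.02,0,0,0,0],[0,-0.03,0,0,0,0],[0,-0.04,0,0,0,0],[0,-0.04,0,0,0,0],[0,-0.04,0,0,0,0],[0,-0.03,0,0,0,0],[0,0,0,0,-7,0],[0,0,0,0,-7,0],[0,0,0,0,-7,0],[0,0,0,0,-7,0],[0,0,0,0,-7,0],[0,0,0,0,-7,0]]' - 30
python3 -m jog '[[0,0,0,0,-7,0],[0,0,0,0,-7,0],[0,0,0,0,-7,0],[0,0,0,0,-7,0],[0,0,0,0,-7,0],[0,0,0,0,-7,0],[0,0,0,0,-7,0],[0,0,0,0,-7,0],[0,0,0,0,-7,0],[0,0,0,0,-7,0],[0,0,0,0,-7,0],[0,0,0,0,-7,0]]'; python3 -m jog '[[0,0,0,0,-7,0],[0,0,0,0,-7,0],[0,0,0,0,-7,0],[0,0,0,0,-7,0],[0,0,0,0,-7,0],[0,0,0,0,0,0]]'; python3 -c "
from h import *
rep();to(.52,.032,.17,-6)"
```

```text
time: 20.73
ee_pos: [0.5561, -0.2348, 0.2054]
eef_rot: [-0.307, 0.64, -0.636, 0.303]
ft_force: [0.4, -0.3, -3.6]
width: 0.0257
time: 21.73
ee_pos: [0.5494, -0.2352, 0.1961]
eef_rot: [0.66, -0.266, 0.251, -0.656]
ft_force: [-0.2, -0.1, -3.5]
width: 0.026
time: 22.23
ee_pos: [0.5457, -0.2357, 0.191]
eef_rot: [-0.705, 0.053, -0.031, 0.707]
ft_force: [-0.1, -0.1, -3.1]
width: 0.0258
t 22.23 tcp [ 0.5457 -0.2357  0.191 ] xdir [ 0.993 -0.118 -0.031] ydir [-0.031  0.005 -1.   ] F [-0.1 -0.1 -3.1] T [ 0.   -0.04 -0.02] w 0.0258 q [-0.06  0.32  0.48  1.58 -0.14  1.3   1.9 ]
shift mm [-56.4  23.  262.8] rot deg [-0.1 -0.8 -1.8]
```

```bash
python3 -m jog '[[-0.008,0.002,0.039,0,-0.8,-1.8],[-0.007,0.002,0.039,0,0,0],[-0.006,0.001,0.039,0,0,0],[-0.006,0,0.039,0,0,0],[-0.006,0,0.039,0,0,0],[-0.006,0,0.039,0,0,0],[-0.006,0,0.03,0,0,0],[0,0,0,0,0,0]]'; python3 - <<'E'
from h import *
rep();c=cam("wrist"); cv2.imwrite("pics/w5.png",c["image"][:,:,::-1])
for o in comps(c,.054,.068,(.38,.55,-.06,.12)): print(*o[:6])
R,t=c["R"],c["t"]; o=-R.T@t; print(o)
E
```

```text
time: 22.9
ee_pos: [0.5273, 0.0376, 0.1796]
eef_rot: [0.706, -0.055, 0.051, -0.704]
ft_force: [0.4, 1.1, -4.6]
width: 0.0258
t 22.9 tcp [0.5273 0.0376 0.1796] xdir [ 0.989 -0.15  -0.007] ydir [-0.007 -0.002 -1.   ] F [ 0.4  1.1 -4.6] T [ 0.09  0.   -0.02] w 0.0258 q [-0.43  0.15  0.3   1.78 -0.05  1.22  1.3 ]
[291. 111.] [441.1  25.9] [100.  40.] 83.7 0.0609 0.0622
[0.45872598 0.04702626 0.34311869]
```

View pics/w5.png

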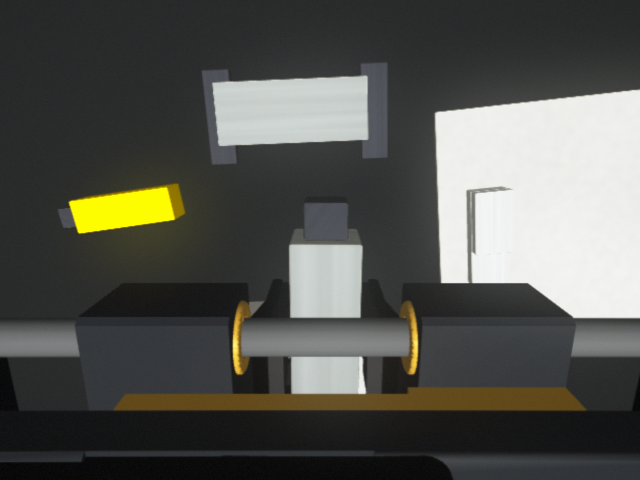

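The neck (326,218) points at the block (290,111); block top centre is (0.441, 0.026), x axis at -6.3°. I'll position for the push.

```bash
python3 -c "
from h import *
to(.4809,.0216,.085,-6.3)"; python3 -m jog '[[0,0.03,0,0,-2,0],[0,0.03,0,0,0,0],[0,0.02,0,0,0,0],[0,0,0,0,0,0]]' - 18;  python3 -c "
from h import *
to(.4809,.0216,.085,-6.3)"
```

```text
shift mm [-43.4  95.  -19.5] rot deg [ 0.3 -2.4 -0.4]
time: 23.28
ee_pos: [0.5277, 0.0322, 0.0976]
eef_rot: [0.707, -0.047, 0.045, -0.704]
ft_force: [-1.1, 0.3, -4.1]
width: 0.0259
shift mm [-44.9  12.8 -16.6] rot deg [ 0.3 -1.2 -0.2]
```

```bash
python3 -m jog '[[-0.016,0,-0.006,0,-1,0],[-0.016,0,-0.006,0,0,0],[-0.012,0,-0.004,0,0,0],[0,0.005,0,0,0,0],[0,0,0,0,0,0]]';  python3 -c "
from h import *
rep();to(.4809,.0216,.085,-6.3)"
```

```text
time: 23.7
ee_pos: [0.4807, 0.0162, 0.0942]
eef_rot: [0.708, -0.048, 0.044, -0.703]
ft_force: [-0.2, 0.6, -3.5]
width: 0.0261
t 23.7 tcp [0.4807 0.0162 0.0942] xdir [ 0.991 -0.131 -0.005] ydir [-0.006 -0.007 -1.   ] F [-0.2  0.6 -3.5] T [ 0.03  0.02 -0.02] w 0.0261 q [-0.42  0.14  0.31  1.99 -0.04  1.02  1.35]
shift mm [-0.4  9.1  5.4] rot deg [ 0.4 -1.2 -0.3]
```

```bash
python3 -m jog '[[0,0.01,0.003,0.4,-1.2,0],[0,0.006,0,0,0,0],[0,0.006,0,0,0,0],[0,0.006,0,0,0,0],[0,0.006,0,0,0,0],[0,0,0,0,0,0]]' - 15;  python3 -c "
from h import *
rep();to(.4809,.0216,.039,-6.3)"; python3 -m jog '[[0,0.006,0,0,0,0],[0,0.006,0,0,0,0],[0,0.005,0,0,0,0],[0,0,0,0,0,0]]';  python3 -c "
from h import *
rep();to(.4809,.0216,.039,-6.3)"
```

```text
time: 24.2
ee_pos: [0.4856, 0.0176, 0.0614]
eef_rot: [0.706, -0.042, 0.042, -0.706]
ft_force: [0.2, -0.7, -3.7]
width: 0.026
t 24.2 tcp [0.4856 0.0176 0.0614] xdir [ 0.993 -0.119  0.001] ydir [ 0.001 -0.    -1.   ] F [ 0.2 -0.7 -3.7] T [ 0.    0.04 -0.03] w 0.026 q [-0.41  0.19  0.3   2.02 -0.07  0.94  1.38]
shift mm [-5.2 22.4  3.4] rot deg [ 0.  -0.5  0. ]
time: 24.53
ee_pos: [0.4885, 0.0174, 0.0446]
eef_rot: [-0.706, 0.04, -0.044, 0.706]
ft_force: [0.9, 0.6, -2.5]
width: 0.026
t 24.53 tcp [0.4885 0.0174 0.0446] xdir [ 0.993 -0.12   0.006] ydir [ 0.006 -0.    -1.   ] F [ 0.9  0.6 -2.5] T [ 0.01 -0.22 -0.02] w 0.026 q [-0.4   0.22  0.3   2.03 -0.08  0.9   1.39]
shift mm [-8.   5.6  3.3] rot deg [-0.  -0.6  0.3]
```

```bash
python3 -m jog '[[-0.004,0.003,0,0,-0.5,0],[-0.004,0.002,0,0,0,0],[-0.003,0.001,0,0,0,0]]';  python3 - <<'E'
from h import *
rep();to(.4739,.0216,.039,-6.3)
c=cam("wrist"); cv2.imwrite("pics/w6.png",c["image"][:,:,::-1])
E
```

```text
time: 24.78
ee_pos: [0.4849, 0.0182, 0.0407]
eef_rot: [-0.706, 0.032, -0.047, 0.706]
ft_force: [10.9, -3.1, -1.2]
width: 0.0258
t 24.78 tcp [0.4849 0.0182 0.0407] xdir [ 0.994 -0.111  0.021] ydir [ 0.021 -0.    -1.   ] F [10.9 -3.1 -1.2] T [-0.6  -2.31 -0.02] w 0.0258 q [-0.41  0.21  0.3   2.05 -0.07  0.87  1.39]
shift mm [-11.3   1.5   2.2] rot deg [-0.1 -0.1  1.2]
```

View pics/w6.png

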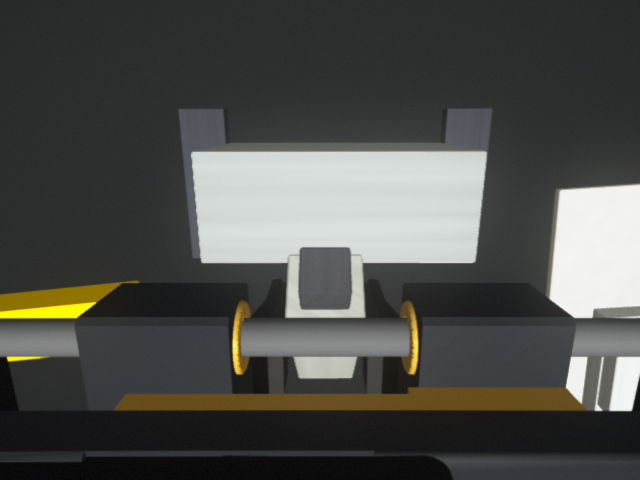

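The bar's neck end (325,275) has tipped up about 45° against the block's edge. I'll keep pushing towards the block.

```bash
python3 -m jog '[[-0.004,0.0005,0,0,0,1],[-0.004,0.0005,0,0,0,0.5],[-0.004,0,0,0,0,0.5],[-0.004,0,0,0,0,0.5]]' - 12;  python3 -c "
from h import *
rep();to(.4739,.0216,.039,-6.3)"; python3 -m jog '[[-0.004,0,0,0,0,0.5],[-0.004,0,0,0,0,0.5],[-0.004,0,0,0,0,0.5]]';  python3 -c "
from h import *
rep();to(.4739,.0216,.039,-6.3)"
```

```text
time: 25.17
ee_pos: [0.4799, 0.0195, 0.044]
eef_rot: [-0.704, 0.039, -0.04, 0.708]
ft_force: [11.2, -1.5, -2.8]
width: 0.0262
t 25.17 tcp [0.4799 0.0195 0.044 ] xdir [ 0.994 -0.111  0.001] ydir [ 0.002  0.005 -1.   ] F [11.2 -1.5 -2.8] T [-0.35 -2.23  0.01] w 0.0262 q [-0.4   0.2   0.3   2.04 -0.08  0.9   1.4 ]
shift mm [-6.2  5.   1.4] rot deg [-0.3 -0.1  0.1]
time: 25.42
ee_pos: [0.4764, 0.0204, 0.0474]
eef_rot: [-0.703, 0.042, -0.037, 0.709]
ft_force: [11.6, -1.3, -1.7]
width: 0.0257
t 25.42 tcp [0.4764 0.0204 0.0474] xdir [ 0.994 -0.111 -0.007] ydir [-0.006  0.008 -1.   ] F [11.6 -1.3 -1.7] T [-0.4  -2.32 -0.04] w 0.0257 q [-0.4   0.2   0.3   2.04 -0.08  0.92  1.4 ]
shift mm [-2.6  8.4  0.8] rot deg [-0.4 -0.1 -0.4]
```

```bash
python3 -m jog '[[-0.003,0.004,0,0,0,-0.5],[-0.003,0.004,0,0,0,0],[-0.004,0.002,0,0,0,0],[-0.004,0.002,0,0,0,0],[-0.004,0.001,0,0,0,0],[-0.004,0.001,0,0,0,0]]' ;  python3 - <<'E'
from h import *
rep();to(.4739,.0216,.039,-6.3)
c=cam("wrist"); cv2.imwrite("pics/w7.png",c["image"][:,:,::-1])
E
```

```text
time: 25.92
ee_pos: [0.4743, 0.0212, 0.0425]
eef_rot: [-0.702, 0.024, -0.056, 0.71]
ft_force: [14.8, -2.2, -5.8]
width: 0.0263
t 25.92 tcp [0.4743 0.0212 0.0425] xdir [ 0.993 -0.113  0.045] ydir [ 0.046  0.008 -0.999] F [14.8 -2.2 -5.8] T [-0.54 -3.02 -0.02] w 0.0263 q [-0.41  0.16  0.3   2.1  -0.07  0.84  1.38]
shift mm [-0.6  3.4  0.3] rot deg [-0.8 -0.2  2.6]
```

View pics/w7.png

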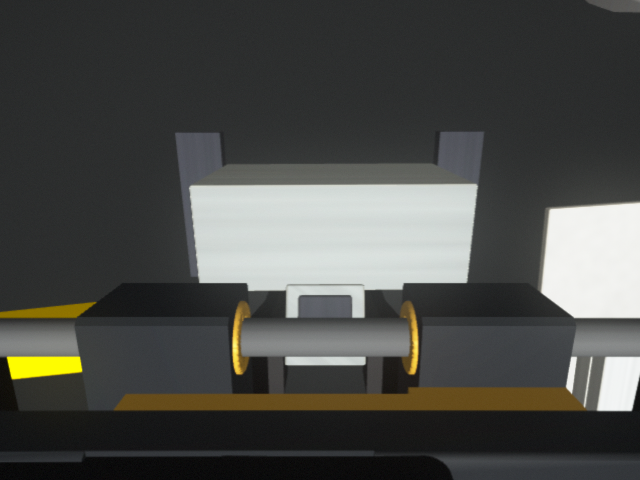

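The bar's end and neck now face the camera at (325,320), flush with the block face. I'll level the tool while pushing, then increase the grip, back off and lift.

```bash
python3 -m jog '[[-0.003,0.001,0,0,0,2.6],[-0.003,0.001,0,0,0,0.5],[-0.003,0.001,0,0,0,0.5],[-0.003,0.001,0,0,0,0.5]]' ;  python3 - <<'E'
from h import *
rep();to(.4739,.0216,.039,-6.3)
E
python3 -m jog '[[0,0,0,0,0,0],[0.006,0,0,0,0,0],[0.015,-0.002,0,0,0,0],[0.02,-0.02,0,0,0,0],[0,-0.04,0,0,0,0],[0,-0.04,0,0,0,0],[0,-0.04,0,0,0,0],[0,-0.03,0,0,0,0],[0,0,0,0,0,0]]' - 30
python3 - <<'E'
from h import *
rep();to(.61,.26,.2,-6)
c=cam("scene"); cv2.imwrite("pics/s1.png",cv2.resize(c["image"][120:340,230:450],None,fx=2.5,fy=2.5)[:,:,::-1])
E
```

```text
time: 26.3
ee_pos: [0.4729, 0.0217, 0.0426]
eef_rot: [-0.7, 0.041, -0.039, 0.712]
ft_force: [11.6, -2.2, -4.5]
width: 0.0261
t 26.3 tcp [0.4729 0.0217 0.0426] xdir [ 0.994 -0.113 -0.004] ydir [-0.002  0.017 -1.   ] F [11.6 -2.2 -4.5] T [-0.55 -2.44  0.04] w 0.0261 q [-0.4   0.2   0.3   2.06 -0.09  0.9   1.4 ]
shift mm [ 1.   3.6 -0.1] rot deg [-0.9 -0.2 -0.2]
time: 27.05
ee_pos: [0.5109, 0.014, 0.2144]
eef_rot: [-0.702, 0.047, -0.031, 0.71]
ft_force: [0.7, 0.1, -3.6]
width: 0.0258
t 27.05 tcp [0.5109 0.014  0.2144] xdir [ 0.994 -0.111 -0.024] ydir [-0.023  0.014 -1.   ] F [ 0.7  0.1 -3.6] T [ 0.   -0.16 -0.  ] w 0.0258 q [-0.41  0.1   0.32  1.77 -0.05  1.3   1.39]
shift mm [ 71.7  15.5 255.3] rot deg [-0.6 -0.4 -1.4]
```

View pics/s1.png

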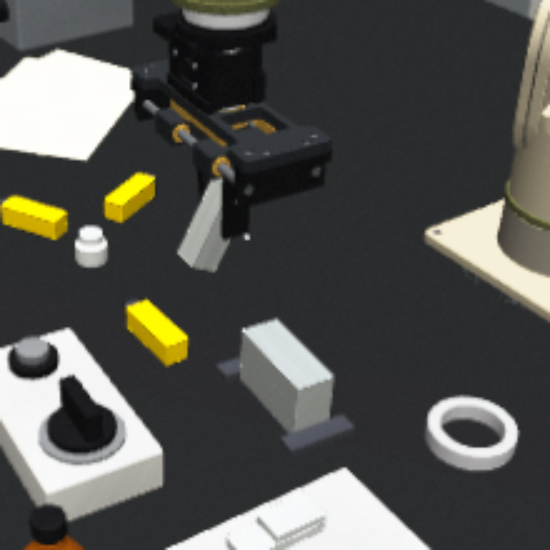

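The scene crop (210,240) shows the bar still tilted about 25°, with its flat end towards +x. The lever near the edge was too short. I'll turn the tool 180° and push the flat lower end against the block's upright face, which gives a long lever.

```bash
python3 -m jog '[[0.02,0,0,0,7,-1],[0,0,0,0,7,0],[0,0,0,0,7,0],[0,0,0,0,7,0],[0,0,0,0,7,0],[0,0,0,0,7,0],[0,0,0,0,7,0],[0,0,0,0,7,0],[0,0,0,0,7,0],[0,0,0,0,7,0],[0,0,0,0,7,0],[0,0,0,0,7,0]]'
python3 -m jog '[[0,0,0,0,7,0],[0,0,0,0,7,0],[0,0,0,0,7,0],[0,0,0,0,7,0],[0,0,0,0,7,0],[0,0,0,0,7,0],[0,0,0,0,7,0],[0,0,0,0,7,0],[0,0,0,0,7,0],[0,0,0,0,7,0],[0,0,0,0,7,0],[0,0,0,0,7,0]]'; python3 -m jog '[[0,0,0,0,6,0],[0,0,0,0,0,0]]';python3 -c "
from h import *
rep();to(.53,.02,.05,-186.3)"
```

```text
time: 28.1
ee_pos: [0.5165, 0.0126, 0.1827]
eef_rot: [-0.502, 0.522, -0.496, 0.479]
ft_force: [-0.1, -0.4, -4.0]
width: 0.0258
time: 29.1
ee_pos: [0.4995, 0.0127, 0.1531]
eef_rot: [0.046, -0.705, 0.708, 0.021]
ft_force: [-0.2, 0.5, -4.1]
width: 0.0257
time: 29.27
ee_pos: [0.4967, 0.0127, 0.1486]
eef_rot: [0.007, -0.701, 0.71, 0.064]
ft_force: [0.7, -0.1, -4.6]
width: 0.0258
t 29.27 tcp [0.4967 0.0127 0.1486] xdir [-0.992  0.081  0.1  ] ydir [-0.101 -0.008 -0.995] F [ 0.7 -0.1 -4.6] T [-0.04 -0.06  0.03] w 0.0258 q [-0.63  0.2   0.58  1.83 -0.11  1.25 -1.67]
shift mm [-42.2  94.7 -11.6] rot deg [-1.   1.7  5.7]
```

```bash
python3 -m jog '[[-0.03,-0.01,-0.01,-1,1.7,5.5],[-0.015,0.02,0,0,0,0],[0,0.03,0,0,0,0],[0,0.025,0,0,0,0],[0,0.01,0,0,0,0],[0,0,0,0,0,0]]';python3 -c "
from h import *
rep();to(.50,.02,.05,-186.3)
c=cam('scene'); cv2.imwrite('pics/s2.png',cv2.resize(c['image'][180:330,250:430],None,fx=3,fy=3)[:,:,::-1])"
```

```text
time: 29.77
ee_pos: [0.5396, 0.019, 0.0596]
eef_rot: [-0.028, -0.705, 0.707, 0.035]
ft_force: [-0.5, -0.1, -3.5]
width: 0.0259
t 29.77 tcp [0.5396 0.019  0.0596] xdir [-0.996  0.089  0.009] ydir [-0.009 -0.002 -1.   ] F [-0.5 -0.1 -3.5] T [-0.05  0.2  -0.04] w 0.0259 q [-0.59  0.34  0.55  1.88 -0.21  0.99 -1.61]
shift mm [39.5 10.   2.5] rot deg [-0.2  1.2  0.5]
```

View pics/s2.png

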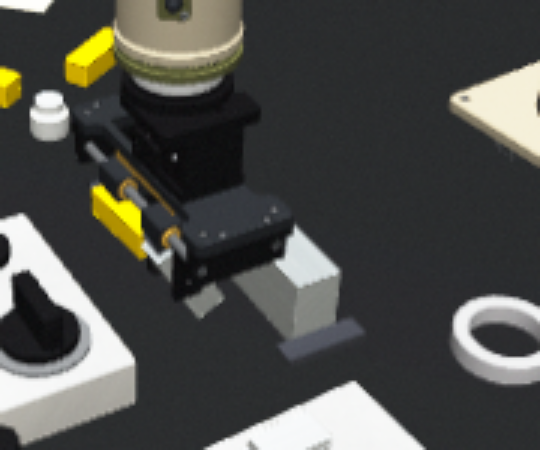

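The flat end (205,300) now faces the block. I'll push slowly with a 15 N grip. Twelve pictures viewed; checks from here will be mostly numeric.

```bash
python3 -m jog '[[0.012,0.004,0.002,0,1.2,0.5],[0.008,0.003,0,0,0,0],[0.005,0.003,0,0,0,0],[0.005,0.002,0,0,0,0],[0.004,0.001,0,0,0,0],[0.004,0.001,0,0,0,0]]' - 15;python3 -c "
from h import *
rep();to(.4739,.0216,.047,-186.3)"; python3 -m jog '[[0.004,0.001,0,0,0,0],[0.004,0.001,0,0,0,0],[0.004,0.001,0,0,0,0],[0.004,0.001,0,0,0,0]]';python3 -c "
from h import *
rep();to(.4739,.0216,.047,-186.3)"
```

```text
time: 30.32
ee_pos: [0.5026, 0.0214, 0.0501]
eef_rot: [-0.039, -0.706, 0.707, 0.036]
ft_force: [0.8, -0.3, -4.3]
width: 0.0259
t 30.32 tcp [0.5026 0.0214 0.0501] xdir [-0.994  0.105 -0.005] ydir [ 0.005 -0.001 -1.   ] F [ 0.8 -0.3 -4.3] T [-0.05  0.18  0.03] w 0.0259 q [-0.63  0.26  0.56  2.   -0.17  0.93 -1.66]
shift mm [28.6  3.   2.8] rot deg [-0.1  0.3 -0.3]
time: 30.65
ee_pos: [0.4958, 0.0223, 0.0512]
eef_rot: [0.047, 0.706, -0.706, -0.028]
ft_force: [8.2, -2.9, -1.0]
width: 0.0263
t 30.65 tcp [0.4958 0.0223 0.0512] xdir [-0.994  0.105 -0.027] ydir [ 0.027 -0.001 -1.   ] F [ 8.2 -2.9 -1. ] T [-0.66 -1.76  0.01] w 0.0263 q [-0.65  0.23  0.56  2.03 -0.15  0.9  -1.69]
shift mm [21.9  3.6  3. ] rot deg [ 0.1  0.3 -1.5]
```

```bash
python3 -m jog '[[0.005,0.002,0.001,0,0,-1],[0.005,0.002,0,0,0,-0.5],[0.005,0.001,0,0,0,-0.5],[0.005,0.001,0,0,0,-0.5],[0.005,0.001,0,0,0,-0.5],[0.005,0.001,0,0,0,-0.5]]' - 15;python3 -c "
from h import *
rep();to(.4739,.0216,.047,-186.3)"; python3 -m jog '[[0.005,0.001,0,0,0,0],[0.005,0.001,0,0,0,0],[0.005,0.001,0,0,0,0],[0.005,0.001,0,0,0,0],[0.005,0.001,0,0,0,0]]';python3 -c "
from h import *
rep();to(.4739,.0216,.047,-186.3)"
```

```text
time: 31.15
ee_pos: [0.4882, 0.0228, 0.0549]
eef_rot: [0.043, 0.709, -0.703, -0.033]
ft_force: [8.3, -3.1, -0.8]
width: 0.0261
t 31.15 tcp [0.4882 0.0228 0.0549] xdir [-0.994  0.106 -0.014] ydir [ 0.014  0.007 -1.   ] F [ 8.3 -3.1 -0.8] T [-0.75 -1.77  0.01] w 0.0261 q [-0.65  0.21  0.56  2.04 -0.15  0.92 -1.68]
shift mm [14.2  7.6  2.8] rot deg [ 0.5  0.2 -0.8]
time: 31.57
ee_pos: [0.4799, 0.0236, 0.0583]
eef_rot: [0.056, 0.709, -0.702, -0.02]
ft_force: [6.8, -2.6, 0.2]
width: 0.0259
t 31.57 tcp [0.4799 0.0236 0.0583] xdir [-0.993  0.108 -0.05 ] ydir [ 0.051  0.007 -0.999] F [ 6.8 -2.6  0.2] T [-0.78 -1.61 -0.03] w 0.0259 q [-0.67  0.15  0.56  2.09 -0.11  0.88 -1.72]
shift mm [ 6.3 10.9  2.7] rot deg [ 0.7  0.1 -2.9]
```

```bash
python3 -m jog '[[0.003,0.006,0.002,0,0,-3],[0.003,0.005,0,0,0,-0.5],[0.004,0.003,0,0,0,-0.5],[0.004,0.002,0,0,0,-0.5],[0.004,0.002,0,0,0,-0.5],[0.004,0.002,0,0,0,-0.5]]' - 15;python3 -c "
from h import *
rep();to(.4739,.0216,.047,-186.3)"; python3 -m jog '[[0.004,0.001,0,0,0,-0.5],[0.004,0.001,0,0,0,-0.5],[0.004,0.001,0,0,0,-0.5]]';python3 -c "
from h import *
rep();to(.4739,.0216,.047,-186.3)"
```

```text
time: 32.07
ee_pos: [0.4778, 0.0236, 0.0488]
eef_rot: [0.037, 0.713, -0.699, -0.04]
ft_force: [8.4, -2.4, 1.6]
width: 0.026
t 32.07 tcp [0.4778 0.0236 0.0488] xdir [-0.994  0.108  0.005] ydir [-0.003  0.021 -1.   ] F [ 8.4 -2.4  1.6] T [-0.63 -1.77 -0.  ] w 0.026 q [-0.64  0.21  0.56  2.05 -0.17  0.92 -1.67]
shift mm [3.6 1.7 2.4] rot deg [1.2 0.1 0.3]
time: 32.32
ee_pos: [0.4739, 0.0239, 0.0499]
eef_rot: [0.034, 0.714, -0.698, -0.043]
ft_force: [6.9, -2.3, -2.4]
width: 0.0257
t 32.32 tcp [0.4739 0.0239 0.0499] xdir [-0.994  0.108  0.014] ydir [-0.012  0.024 -1.   ] F [ 6.9 -2.3 -2.4] T [-0.62 -1.58 -0.01] w 0.0257 q [-0.64  0.21  0.56  2.05 -0.17  0.93 -1.67]
shift mm [-0.3  2.8  2.4] rot deg [1.3 0.1 0.8]
```

```bash
python3 -m jog '[[0.004,0.001,0,1,0,0.5],[0.004,0.001,0,0,0,0],[0.004,0.001,0,0,0,0]]' - 15;cat > bar.py <<'E'
from h import *
rep();to(.4739,.0216,.047,-186.3)
s,M=tool(); c=cam("wrist"); P=(c["W"]-s["ee_pos"])@M*1000
v,u=np.mgrid[0:480,0:640]
m=(abs(P[...,2])<14)&(abs(P[...,0])<60)&(P[...,1]>-75)&(P[...,1]<15)&(v<400)
# profile along centre column: rows
for vv in range(200,400,6):
    k=m[vv]
    if k.sum()>3:
        q=P[vv][k]; j=abs(q[:,2])<6
        print(vv,k.sum(),"x",np.median(q[j,0]).round(1) if j.any() else '-',"y",np.median(q[j,1]).round(1) if j.any() else '-', c["image"][vv][k].mean(0).round() , u[vv][k].min(),u[vv][k].max())
E
python3 bar.py
```

```text
time: 32.57
ee_pos: [0.4718, 0.0244, 0.0508]
eef_rot: [0.045, 0.708, -0.704, -0.033]
ft_force: [19.3, -4.0, -19.8]
width: 0.0259
t 32.57 tcp [0.4718 0.0244 0.0508] xdir [-0.994  0.11  -0.017] ydir [ 0.017  0.005 -1.   ] F [ 19.3  -4.  -19.8] T [-1.01 -4.32  0.  ] w 0.0259 q [-0.67  0.18  0.56  2.08 -0.12  0.9  -1.72]
shift mm [-2.3  3.8  2.6] rot deg [ 0.4 -0.  -1. ]
260 57 x -16.6 y 8.4 [81. 82. 77.] 296 353
266 62 x -17.4 y -2.1 [82. 83. 78.] 294 355
272 64 x -18.1 y -11.7 [82. 84. 79.] 292 356
278 68 x -18.6 y -19.8 [84. 85. 80.] 291 358
284 73 x -19.2 y -27.5 [84. 85. 80.] 288 360
290 77 x -19.7 y -34.3 [85. 86. 81.] 286 362
296 80 x -20.3 y -40.8 [86. 87. 82.] 285 364
302 80 x -19.3 y -43.4 [199. 205. 202.] 283 364
308 83 x -17.3 y -43.4 [196. 203. 199.] 282 364
314 85 x -15.4 y -43.7 [189. 195. 192.] 280 364
362 89 x -7.5 y -58.6 [112. 115. 118.] 275 363
368 89 x -5.5 y -58.5 [111. 114. 117.] 275 363
374 86 x -3.6 y -58.5 [106. 108. 110.] 276 362
380 77 x -1.9 y -58.8 [100. 102. 105.] 276 354
386 75 x 33.0 y -10.8 [185. 190. 187.] 276 354
392 73 x 36.0 y -10.7 [182. 187. 183.] 276 354
```

The bar is now upright to within about 4° (side face x -16.6 to -20.3 mm over 49 mm). I'll back off, grip harder, lift, and take out the rest by tool tilt and pressing on the plate.

```bash
python3 -m jog '[[0,0,0,0,0,0],[-0.008,0,0,0,0,0],[-0.02,-0.005,0,0,0,-1],[-0.01,-0.02,0,0,0,0],[0,-0.04,0,0,0,0],[0,-0.04,0,0,0,0],[0,-0.03,0,0,0,0],[0,0,0,0,0,0]]' - 30; python3 bar.py
```

```text
time: 33.28
ee_pos: [0.5118, 0.0187, 0.1911]
eef_rot: [0.037, 0.708, -0.704, -0.04]
ft_force: [0.7, -0.1, -4.5]
width: 0.0256
t 33.28 tcp [0.5118 0.0187 0.1911] xdir [-0.994  0.109  0.004] ydir [-0.004  0.005 -1.   ] F [ 0.7 -0.1 -4.5] T [-0.01  0.01 -0.03] w 0.0256 q [-0.67  0.1   0.59  1.82 -0.07  1.24 -1.74]
shift mm [ 37.3 144.3   1.8] rot deg [0.3 0.1 0.3]
260 58 x -16.6 y 8.5 [78. 79. 75.] 296 353
266 61 x -17.3 y -2.0 [79. 80. 75.] 294 354
272 64 x -18.0 y -11.3 [80. 81. 77.] 292 356
278 68 x -18.7 y -20.0 [81. 83. 78.] 290 358
284 73 x -19.2 y -27.4 [81. 83. 78.] 288 360
290 76 x -19.8 y -34.5 [82. 84. 79.] 286 361
296 79 x -20.2 y -40.6 [83. 85. 80.] 285 363
302 82 x -19.2 y -43.2 [196. 203. 199.] 283 364
308 81 x -17.4 y -43.7 [194. 200. 197.] 282 364
314 85 x -15.3 y -43.6 [187. 193. 190.] 280 364
362 89 x -7.3 y -58.2 [109. 111. 114.] 275 363
368 89 x -5.7 y -58.7 [108. 111. 114.] 275 363
374 88 x -3.5 y -58.4 [93. 94. 96.] 275 362
380 65 x -1.6 y -58.5 [75. 77. 82.] 275 351
386 9 x - y - [61. 60. 59.] 276 284
392 8 x - y - [65. 63. 62.] 276 283
```

```bash
python3 -m jog '[[-0.01,0,-0.035,0,0,1],[-0.01,0,-0.035,0,0,1],[-0.01,0,-0.035,0,0,1],[-0.01,0,-0.035,0,0,1],[-0.01,0,-0.035,0,0,0],[-0.01,0,-0.03,0,0,0],[-0.003,0,-0.02,0,0,0],[0,0,0,0,0,0]]'; python3 -c "
from h import *
rep();to(.605,.255,.06,-184)"
```

```text
time: 34.0
ee_pos: [0.5969, 0.2428, 0.1765]
eef_rot: [-0.057, -0.705, 0.707, 0.022]
ft_force: [-1.5, 1.7, -3.5]
width: 0.026
t 34.0 tcp [0.5969 0.2428 0.1765] xdir [-0.993  0.112 -0.05 ] ydir [ 0.049 -0.006 -0.999] F [-1.5  1.7 -3.5] T [ 0.01  0.37 -0.  ] w 0.026 q [-0.83  0.39  0.47  1.54 -0.16  1.22 -2.03]
shift mm [ -0.9 116.7 -13. ] rot deg [-0.1 -2.4 -2.8]
```

```bash
python3 -m jog '[[0.001,0.03,-0.012,0,-2.4,1.3],[0.0015,0.03,0,0,0,0],[0.0015,0.025,0,0,0,0],[0.001,0.015,0,0,0,0],[0,0,0,0,0,0]]'; python3 -c "
from h import *
rep();to(.605,.255,.042,-184)"
```

```text
time: 34.42
ee_pos: [0.5955, 0.2551, 0.0619]
eef_rot: [-0.044, -0.703, 0.71, 0.0]
ft_force: [-0.2, -0.7, -5.0]
width: 0.0257
t 34.42 tcp [0.5955 0.2551 0.0619] xdir [-0.996  0.062 -0.062] ydir [ 0.062 -0.013 -0.998] F [-0.2 -0.7 -5. ] T [-0.07  0.42 -0.  ] w 0.0257 q [-0.82  0.5   0.43  1.64 -0.19  1.   -1.98]
shift mm [-8.2 20.5 -0.7] rot deg [-0.5  0.4 -3.6]
```

```bash
python3 -m jog '[[0,0.01,0,0,0,0],[0,0.006,0,0,0,0],[0,0.003,0,0,0,0],[0,0.002,0,0,0,0],[0,0.002,0,0,0,0]]' - 15; python3 -c "
from h import *
rep()";  python3 -m jog '[[0,0.002,0,0,0,0],[0,0.002,0,0,0,0],[0,0.002,0,0,0,0]]'; python3 -c "
from h import *
rep()"
```

```text
time: 34.83
ee_pos: [0.5971, 0.2531, 0.0389]
eef_rot: [-0.044, -0.702, 0.71, 0.002]
ft_force: [-8.2, -3.7, 14.5]
width: 0.0261
t 34.83 tcp [0.5971 0.2531 0.0389] xdir [-0.996  0.064 -0.06 ] ydir [ 0.06  -0.013 -0.998] F [-8.2 -3.7 14.5] T [-0.85  2.14 -0.12] w 0.0261 q [-0.81  0.53  0.42  1.65 -0.21  0.96 -1.97]
time: 35.08
ee_pos: [0.5983, 0.253, 0.039]
eef_rot: [-0.045, -0.703, 0.709, 0.002]
ft_force: [-8.4, -2.8, 8.9]
width: 0.0256
t 35.08 tcp [0.5983 0.253  0.039 ] xdir [-0.996  0.065 -0.061] ydir [ 0.06  -0.01  -0.998] F [-8.4 -2.8  8.9] T [-0.78  2.2  -0.07] w 0.0256 q [-0.81  0.53  0.42  1.65 -0.21  0.96 -1.97]
```

```bash
python3 -m jog '[[0,0,0,0,0,0],[0,0,0,0,0,0],[0,0,0,0,0,0],[0,0,0,0,0,0],[0,0,0,0,0,0]]' 0.2; python3 -c "
from h import *
rep()";  python3 -m jog '[[-0.001,-0.02,0,0,0,0],[-0.002,-0.03,0,0,0,0],[-0.002,-0.04,0,0,0,0],[-0.002,-0.04,0,0,0,0],[0,-0.03,0,0,0,0],[0,0,0,0,0,-3.6]]'; python3 - <<'E'
from h import *
rep(); c=cam("wrist")
for o in comps(c,.015,.14,(.45,.68,.1,.33)): print(*o[:6])
for o in comps(c,.085,.14,(.45,.68,.1,.33),8): print("neck",*o[:6])
to(.3557,.3507,.2,-154)
c=cam("top")
for o in comps(c,.02,.2,(.3,.7,-.35,.42)): print(*o[:6])
E
```

```text
time: 35.5
ee_pos: [0.6025, 0.2542, 0.0447]
eef_rot: [-0.048, -0.705, 0.707, -0.001]
ft_force: [-0.3, -0.4, -0.7]
width: 0.049
t 35.5 tcp [0.6025 0.2542 0.0447] xdir [-0.995  0.067 -0.069] ydir [ 0.069 -0.005 -0.998] F [-0.3 -0.4 -0.7] T [-0.08  0.19 -0.02] w 0.049 q [-0.81  0.52  0.42  1.65 -0.21  0.96 -1.97]
time: 36.0
ee_pos: [0.5962, 0.2549, 0.2101]
eef_rot: [-0.024, -0.706, 0.708, 0.022]
ft_force: [0.6, 0.8, 1.1]
width: 0.0521
t 36.0 tcp [0.5962 0.2549 0.2101] xdir [-0.998  0.065 -0.004] ydir [ 0.004 -0.003 -1.   ] F [0.6 0.8 1.1] T [-0.04  0.15  0.  ] w 0.0521 q [-0.82  0.41  0.46  1.44 -0.18  1.34 -1.99]
[327. 221.] [599.5 251.3] [26. 26.] 86.0 0.084 0.0988
[425. 248.] [559.8 166.2] [30. 80.] 87.5 0.027 0.0291
neck [327. 231.] [599.2 251.2] [17. 16.] 86.9 0.0977 0.0991
shift mm [246.7   7.8 -81.1] rot deg [ -0.2 -29.8   0.3]
[328. 174.] [645.2 -40.5] [200. 110.] 84.6 0.0463 0.0907
[173. 193.] [599.  253.6] [28. 26.] 87.4 0.0626 0.099
[478. 197.] [ 609.3 -338.6] [23. 25.] 89.3 0.0241 0.0285
[219. 221.] [547.3 169.8] [31. 53.] 87.1 0.0275 0.0303
[365. 252.] [ 492.8 -122.1] [89. 26.] 89.7 0.0262 0.0292
[451. 268.] [ 467.2 -287.8] [35. 35.] 2.0 0.0343 0.0386
[287. 276.] [441.1  29.7] [100.  42.] 83.7 0.0604 0.0631
[119. 319.] [355.1 350.9] [91. 29.] 26.2 0.0262 0.0291
[482. 309.] [ 389.1 -344. ] [12. 29.] 89.6 0.026 0.0287
```

Bar 1 stands vertical at (0.5995, 0.2513): shoulder and neck centres agree, top at z 0.099. Now bar 2.

```bash
python3 -m jog '[[0.037,0,-0.012,0,0,0],[0.037,0,-0.012,0,0,0],[0.037,0,-0.012,0,0,0],[0.037,0,-0.012,0,0,0],[0.037,0,-0.012,0,0,0],[0.035,0,-0.012,0,0,0],[0.02,0,-0.01,0,-6,0],[0,0,0,0,-6,0],[0,0,0,0,-6,0],[0,0,0,0,-6,0],[0,0,0,0,-6,0],[0,0,0,0,0,0]]' 1; python3 - <<'E'
from h import *
rep(); c=cam("wrist")
for o in comps(c,.012,.05,(.25,.45,.25,.45)): print(*o[:6])
to(.3557,.3507,.05,-154)
E
```

```text
time: 37.1
ee_pos: [0.3472, 0.3496, 0.1853]
eef_rot: [0.17, -0.678, 0.695, -0.168]
ft_force: [0.3, -0.7, 0.0]
width: 0.0869
t 37.1 tcp [0.3472 0.3496 0.1853] xdir [-0.886 -0.463  0.008] ydir [ 0.003 -0.023 -1.   ] F [ 0.3 -0.7  0. ] T [-0.1   0.12  0.  ] w 0.0869 q [-1.17  0.07  0.29  1.86 -0.    1.23 -1.97]
[325. 212.] [355.  347.9] [92. 26.] 26.2 0.0267 0.0282
[208. 234.] [293.5 419.8] [87. 61.] 0.5 0.013 0.0143
shift mm [ -9.3 135.2  -0.3] rot deg [-1.3  1.3  0.5]
```

```bash
python3 -m jog '[[-0.005,0.015,0,-1.3,1.3,0.5],[0,0.02,0,0,0,0],[0,0.02,0,0,0,0],[0,0,0,0,0,0],[0,0,0,0,0,0],[0,0,0,0,0,0],[0,0,0,0,0,0],[0,0,0,0,0,0],[0,0,0,0,0,0]]' -0.08; python3 - <<'E'
from h import *
rep(); c=cam("wrist"); s,M=tool()
for o in comps(c,.012,.05,(.25,.45,.25,.45)): print(*o[:6])
to(.353,.347,.003,-153.8)
W=c["W"]; a=np.radians(26.2); g=np.array([.353,.347])
m=(W[...,2]>.008)&(W[...,2]<.017)&(W[...,1]>.36)&(W[...,0]<.45)
p=W[m][:,:2]-g; al=p@[np.cos(a),np.sin(a)]; pe=p@[-np.sin(a),np.cos(a)]
for lo in range(-30,40,10):
    k=(al>lo/1000)&(al<lo/1000+.01)&(pe>.02)
    if k.sum()>5: print(lo,np.percentile(pe[k],3).round(4))
E
```

```text
time: 37.9
ee_pos: [0.3528, 0.3514, 0.1291]
eef_rot: [-0.148, 0.692, -0.69, 0.152]
ft_force: [0.2, 0.2, -0.3]
width: 0.0417
t 37.9 tcp [0.3528 0.3514 0.1291] xdir [-0.91  -0.414 -0.006] ydir [ 0.005  0.003 -1.   ] F [ 0.2  0.2 -0.3] T [-0.09  0.07  0.  ] w 0.0417 q [-1.16  0.12  0.3   1.93 -0.04  1.09 -1.99]
[329. 239.] [355.3 348. ] [92. 26.] 26.2 0.0267 0.0281
[200. 255.] [295.9 426. ] [74. 56.] 11.3 0.013 0.0142
shift mm [  2.6 126.2   4.2] rot deg [ 0.  -1.7 -0.4]
-30 0.0734
-20 0.0708
-10 0.0681
0 0.0655
10 0.0689
20 0.1008
30 0.1361
```

```bash
python3 -m jog '[[0.002,0.03,0.004,0,-1.7,-0.4],[0,0.03,0,0,0,0],[0,0.025,0,0,0,0],[0,0,0,0,0,0]]'; python3 -c "
from h import *
rep();to(.353,.347,.003,-153.8)"
```

```text
time: 38.28
ee_pos: [0.3551, 0.3503, 0.0456]
eef_rot: [-0.158, 0.691, -0.686, 0.163]
ft_force: [-1.2, -0.6, -0.0]
width: 0.0403
t 38.28 tcp [0.3551 0.3503 0.0456] xdir [-0.897 -0.442 -0.008] ydir [ 0.004  0.008 -1.   ] F [-1.2 -0.6 -0. ] T [-0.16  0.22  0.05] w 0.0403 q [-1.13  0.23  0.29  2.   -0.09  0.91 -1.91]
shift mm [ 3.7 42.6  2.3] rot deg [ 0.3  0.  -0.4]
```

```bash
python3 -m jog '[[0.0035,0.018,0.003,0.3,0,-0.4],[0,0.014,0.001,0,0,0],[0,0.007,0.001,0,0,0],[0,0.002,0,0,0,0]]'; python3 -c "
from h import *
rep();to(.353,.347,.003,-153.8)"
```

```text
time: 38.62
ee_pos: [0.3559, 0.3463, 0.0074]
eef_rot: [-0.159, 0.69, -0.688, 0.161]
ft_force: [0.1, 0.0, 0.5]
width: 0.0398
t 38.62 tcp [0.3559 0.3463 0.0074] xdir [-0.897 -0.442 -0.004] ydir [ 0.002  0.003 -1.   ] F [0.1 0.  0.5] T [-0.08  0.11  0.02] w 0.0398 q [-1.12  0.3   0.29  2.03 -0.11  0.83 -1.88]
shift mm [ 2.2  4.4 -1.9] rot deg [ 0.1  0.  -0.2]
```

```bash
python3 -m jog '[[0.003,0.004,-0.001,0,0,0],[0,0.001,0,0,0,0],[0,0.0005,0,0,0,0],[0,0.0005,0,0,0,0],[0,0.0005,0,0,0,0],[0,0,0,0,0,0]]' -1 30; python3 -c "
from h import *
rep()"; python3 -m jog '[[0,-0.02,0,0,0,0],[0,-0.03,0,0,0,0],[0,-0.04,0,0,0,0],[0,-0.04,0,0,0,0],[0,-0.04,0,0,0,0],[0,-0.03,0,0,0,0],[0,0,0,0,-7,0],[0,0,0,0,-7,0],[0,0,0,0,-7,0],[0,0,0,0,-7,0],[0,0,0,0,-7,0],[0,0,0,0,-7,0]]';python3 -m jog '[[0,0,0,0,-7,0],[0,0,0,0,-7,0],[0,0,0,0,-7,0],[0,0,0,0,-7,0],[0,0,0,0,-7,0],[0,0,0,0,-7,0],[0,0,0,0,-7,0],[0,0,0,0,-7,0],[0,0,0,0,-7,0],[0,0,0,0,-7,0],[0,0,0,0,-7,0],[0,0,0,0,-7,0]]';python3 -m jog '[[0,0,0,0,-7,0],[0,0,0,0,-7,0],[0,0,0,0,-7,0],[0,0,0,0,0,0]]'; python3 -c "
from h import *
rep();to(.5,.03,.2,-6.3)"
```

```text
time: 39.12
ee_pos: [0.3534, 0.3479, 0.0044]
eef_rot: [-0.158, 0.691, -0.687, 0.162]
ft_force: [-0.5, -0.3, -4.5]
width: 0.0254
t 39.12 tcp [0.3534 0.3479 0.0044] xdir [-0.897 -0.442 -0.007] ydir [ 0.004  0.007 -1.   ] F [-0.5 -0.3 -4.5] T [-0.15  0.18 -0.02] w 0.0254 q [-1.12  0.3   0.28  2.03 -0.11  0.82 -1.89]
time: 40.12
ee_pos: [0.3504, 0.342, 0.2114]
eef_rot: [0.4, -0.583, 0.583, -0.4]
ft_force: [-0.6, 0.1, -4.5]
width: 0.0257
time: 41.12
ee_pos: [0.348, 0.337, 0.2054]
eef_rot: [0.694, -0.155, 0.152, -0.686]
ft_force: [0.1, -1.0, -4.8]
width: 0.026
time: 41.45
ee_pos: [0.3472, 0.3353, 0.2033]
eef_rot: [0.711, -0.023, 0.017, -0.702]
ft_force: [-0.0, -0.5, -4.8]
width: 0.0256
t 41.45 tcp [0.3472 0.3353 0.2033] xdir [ 0.998 -0.057 -0.008] ydir [-0.009 -0.013 -1.   ] F [-0.  -0.5 -4.8] T [ 0.09 -0.02 -0.02] w 0.0256 q [-1.12  0.03  0.26  1.85 -0.01  1.27  0.66]
shift mm [ 169.9    5.9 -296.1] rot deg [ 0.8  3.  -0.4]
```

```bash
python3 -m jog '[[0.019,0,-0.033,0.8,3,-0.4],[0.019,0,-0.033,0,0,0],[0.019,0,-0.033,0,0,0],[0.019,0,-0.033,0,0,0],[0.019,0,-0.033,0,0,0],[0.019,0,-0.033,0,0,0],[0.019,0,-0.033,0,0,0],[0.019,0,-0.033,0,0,0],[0.019,0,-0.033,0,0,0],[0,0,0,0,0,0]]'; python3 -c "
from h import *
rep();to(.4809,.0216,.09,-6.3)"
```

```text
time: 42.28
ee_pos: [0.4832, 0.0062, 0.2012]
eef_rot: [-0.705, 0.053, -0.053, 0.705]
ft_force: [-0.3, -1.1, -4.6]
width: 0.0258
t 42.28 tcp [0.4832 0.0062 0.2012] xdir [ 0.989 -0.15  -0.   ] ydir [-0.     0.001 -1.   ] F [-0.3 -1.1 -4.6] T [-0.13  0.06  0.02] w 0.0258 q [-0.76  0.01  0.67  1.88 -0.01  1.25  1.33]
shift mm [ -4.5 111.2  14.8] rot deg [-0.  -2.3 -0. ]
```

```bash
python3 -m jog '[[-0.004,0.03,0.014,0,-2.3,0],[0,0.03,0,0,0,0],[0,0.03,0,0,0,0],[0,0.015,0,0,0,0],[0,0,0,0,0,0]]'; python3 -c "
from h import *
rep();to(.4809,.0216,.075,-6.3)"
```

```text
time: 42.7
ee_pos: [0.4829, 0.0167, 0.0934]
eef_rot: [-0.705, 0.048, -0.051, 0.706]
ft_force: [-1.2, 0.0, -4.3]
width: 0.0256
t 42.7 tcp [0.4829 0.0167 0.0934] xdir [ 0.99  -0.14   0.004] ydir [ 0.004  0.002 -1.   ] F [-1.2  0.  -4.3] T [-0.03  0.11 -0.03] w 0.0256 q [-0.74  0.15  0.66  2.01 -0.11  1.01  1.4 ]
shift mm [-2.7 18.4  4.5] rot deg [-0.1 -1.8  0.2]
```

```bash
python3 -m jog '[[-0.003,0.01,0.004,0,-1.8,0],[0,0.006,0,0,0,0],[0,0.006,0,0,0,0],[-0.001,0.006,0,0,0,0],[-0.001,0.006,0,0,0,0],[-0.001,0.006,0,0,0,0],[-0.001,0.006,0,0,0,0],[-0.001,0.006,0,0,0,0]]' - 15;  python3 -c "
from h import *
rep();to(.4809,.0216,.041,-6.3)"; python3 -m jog '[[-0.002,0.006,0,0,0,0],[-0.003,0.004,0,0,0,0],[-0.003,0.003,0,0,0,0]]';  python3 -c "
from h import *
rep();to(.4809,.0216,.041,-6.3)"
```

```text
time: 43.37
ee_pos: [0.4833, 0.0224, 0.0444]
eef_rot: [-0.704, 0.033, -0.047, 0.708]
ft_force: [1.3, -1.3, 3.3]
width: 0.026
t 43.37 tcp [0.4833 0.0224 0.0444] xdir [ 0.993 -0.114  0.019] ydir [ 0.02   0.004 -1.   ] F [ 1.3 -1.3  3.3] T [-0.19 -0.11  0.03] w 0.026 q [-0.72  0.22  0.64  2.06 -0.17  0.89  1.47]
shift mm [-2.4  3.3 -1.1] rot deg [-0.4 -0.2  1.1]
time: 43.62
ee_pos: [0.4799, 0.0233, 0.0321]
eef_rot: [-0.704, 0.03, -0.051, 0.708]
ft_force: [3.9, -4.7, 22.5]
width: 0.0257
t 43.62 tcp [0.4799 0.0233 0.0321] xdir [ 0.993 -0.115  0.028] ydir [ 0.029  0.005 -1.   ] F [ 3.9 -4.7 22.5] T [-1.1  -0.86 -0.06] w 0.0257 q [-0.72  0.23  0.64  2.09 -0.19  0.85  1.48]
shift mm [ 1.4 -8.9 -1.5] rot deg [-0.5 -0.3  1.6]
```

```bash
python3 -m jog '[[0,-0.008,0,0,0,1.6],[-0.004,0,0,0,0,0],[-0.004,0.001,0,0,0,0.5]]'; sed -i 's/^rep();to.*/rep()/' bar.py; python3 bar.py
```

```text
time: 43.87
ee_pos: [0.4744, 0.0242, 0.0389]
eef_rot: [-0.703, 0.041, -0.04, 0.709]
ft_force: [22.4, -5.8, -4.9]
width: 0.0261
t 43.87 tcp [0.4744 0.0242 0.0389] xdir [ 0.993 -0.115 -0.001] ydir [-0.     0.009 -1.   ] F [22.4 -5.8 -4.9] T [-1.34 -4.74  0.01] w 0.0261 q [-0.72  0.23  0.64  2.07 -0.19  0.89  1.48]
200 81 x -47.3 y -21.7 [216. 222. 219.] 289 369
206 81 x -45.3 y -21.9 [215. 221. 219.] 289 369
212 80 x -43.1 y -21.7 [214. 221. 218.] 290 369
218 81 x -41.0 y -21.9 [211. 217. 214.] 289 369
224 81 x -38.9 y -22.0 [210. 217. 214.] 289 369
230 80 x -36.7 y -21.9 [214. 220. 217.] 289 369
236 79 x -34.6 y -22.1 [213. 219. 216.] 290 368
242 79 x -32.3 y -21.7 [212. 218. 215.] 290 368
248 77 x -30.2 y -22.0 [212. 219. 216.] 290 368
254 77 x -27.9 y -21.9 [217. 224. 221.] 290 367
260 78 x -25.6 y -21.8 [217. 224. 221.] 290 368
266 78 x -23.4 y -21.9 [215. 222. 219.] 291 368
272 76 x -21.1 y -22.0 [215. 222. 219.] 291 367
278 76 x -18.8 y -21.8 [212. 219. 216.] 291 367
284 77 x -16.5 y -21.9 [211. 218. 215.] 291 367
290 76 x -14.1 y -21.8 [202. 208. 204.] 291 367
296 79 x -19.8 y -41.1 [209. 215. 212.] 286 365
302 81 x -18.0 y -41.8 [207. 213. 210.] 286 366
308 83 x -20.8 y -52.6 [113. 116. 115.] 286 368
314 84 x -20.5 y -55.9 [122. 126. 129.] 286 369
362 89 x -8.2 y -60.8 [118. 120. 123.] 285 374
368 90 x 0.8 y -49.3 [192. 197. 194.] 285 375
374 89 x 2.6 y -49.9 [180. 185. 183.] 285 374
380 11 x - y - [61. 60. 58.] 364 374
386 10 x - y - [64. 62. 62.] 365 374
392 9 x - y - [67. 64. 61.] 366 374
```

Tilt is 21°, as with bar 1. Back off, turn 180°, and do the face push.

```bash
python3 -m jog '[[0,0,0,0,0,0],[0.006,0,0,0,0,0],[0.015,-0.002,0,0,0,0],[0.02,-0.02,0,0,0,0],[0,-0.04,0,0,0,0],[0,-0.04,0,0,0,0],[0,-0.04,0,0,0,0],[0,-0.03,0,0,0,0],[0.02,0,0,0,0,0]]' - 30
python3 -m jog '[[0,-0.002,0,0,7,0],[0,-0.002,0,0,7,0],[0,-0.002,0,0,7,0],[0,-0.002,0,0,7,0],[0,-0.002,0,0,7,0],[0,-0.002,0,0,7,0],[0,-0.002,0,0,7,0],[0,-0.002,0,0,7,0],[0,-0.002,0,0,7,0],[0,-0.002,0,0,7,0],[0,-0.002,0,0,7,0],[0,-0.002,0,0,7,0]]'; python3 -m jog '[[0,-0.002,0,0,7,0],[0,-0.002,0,0,7,0],[0,-0.002,0,0,7,0],[0,-0.002,0,0,7,0],[0,-0.002,0,0,7,0],[0,-0.002,0,0,7,0],[0,-0.002,0,0,7,0],[0,-0.002,0,0,7,0],[0,-0.002,0,0,7,0],[0,-0.002,0,0,7,0],[0,-0.002,0,0,7,0],[0,0,0,0,7,0]]'; python3 -c "
from h import *
rep();to(.535,.022,.15,-186.3)"
```

```text
time: 44.67
ee_pos: [0.5243, 0.0174, 0.2043]
eef_rot: [-0.705, 0.05, -0.03, 0.707]
ft_force: [1.3, 0.0, -4.3]
width: 0.0256
time: 45.67
ee_pos: [0.5145, 0.0226, 0.2119]
eef_rot: [-0.504, 0.524, -0.494, 0.477]
ft_force: [1.6, -0.1, -5.3]
width: 0.0258
time: 46.67
ee_pos: [0.502, 0.028, 0.2161]
eef_rot: [-0.044, 0.707, -0.705, -0.02]
ft_force: [0.1, -0.5, -3.1]
width: 0.0259
t 46.67 tcp [0.502  0.028  0.2161] xdir [-0.995 -0.035  0.09 ] ydir [-0.09   0.002 -0.996] F [ 0.1 -0.5 -3.1] T [-0.05 -0.09 -0.01] w 0.0259 q [-1.04  0.19  1.03  1.75 -0.17  1.38 -1.51]
shift mm [-38.6  62.8   7.4] rot deg [-0.1  8.3  5.2]
```

```bash
python3 -m jog '[[-0.03,0,0.006,0,5,5],[-0.01,0.03,0,0,4,0],[0,0.035,0,0,0,0],[0,0.035,0,0,0,0],[0,0.025,0,0,0,0],[0,0.015,0,0,0,0],[0,0,0,0,0,0]]'; python3 -c "
from h import *
rep();to(.50,.022,.05,-186.3)"
```

```text
time: 47.25
ee_pos: [0.5353, 0.0258, 0.0584]
eef_rot: [0.043, 0.706, -0.705, -0.053]
ft_force: [-1.2, 0.5, -5.4]
width: 0.0257
t 47.25 tcp [0.5353 0.0258 0.0584] xdir [-0.991  0.136  0.014] ydir [-0.014  0.002 -1.   ] F [-1.2  0.5 -5.4] T [-0.05  0.24  0.04] w 0.0257 q [-0.9   0.44  0.93  1.9  -0.41  1.02 -1.49]
shift mm [34.3  8.9  8.6] rot deg [ 0.  -1.5  0.8]
```

```bash
python3 -m jog '[[0.012,0.004,0.004,0,-1.5,0.8],[0.01,0.004,0,0,0,0],[0.006,0.002,0,0,0,0],[0.005,0.001,0,0,0,0],[0.005,0.001,0,0,0,-0.3],[0.005,0.001,0,0,0,-0.3],[0.005,0.001,0,0,0,-0.3],[0.005,0.001,0,0,0,-0.3]]' - 15; python3 -c "
from h import *
rep();to(.4739,.0216,.047,-186.3)"; python3 -m jog '[[0.005,0.002,0,0,0,-0.5],[0.005,0.002,0,0,0,-0.5],[0.005,0.002,0,0,0,-0.5],[0.005,0.002,0,0,0,-0.5]]'; python3 -c "
from h import *
rep();to(.4739,.0216,.047,-186.3)"
```

```text
time: 47.92
ee_pos: [0.4872, 0.027, 0.0469]
eef_rot: [-0.036, -0.706, 0.706, 0.041]
ft_force: [6.8, -2.5, -2.2]
width: 0.0263
t 47.92 tcp [0.4872 0.027  0.0469] xdir [-0.994  0.109  0.007] ydir [-0.007 -0.    -1.   ] F [ 6.8 -2.5 -2.2] T [-0.82 -1.78  0.05] w 0.0263 q [-1.    0.33  0.98  2.04 -0.34  0.95 -1.52]
shift mm [12.6 -0.   6.9] rot deg [-0.1  0.   0.4]
time: 48.25
ee_pos: [0.4835, 0.0273, 0.048]
eef_rot: [0.036, 0.707, -0.705, -0.042]
ft_force: [9.3, -3.4, 0.3]
width: 0.0261
t 48.25 tcp [0.4835 0.0273 0.048 ] xdir [-0.994  0.111  0.009] ydir [-0.008  0.003 -1.   ] F [ 9.3 -3.4  0.3] T [-0.82 -2.04  0.08] w 0.0261 q [-1.01  0.32  0.98  2.05 -0.34  0.95 -1.53]
shift mm [8.9 1.1 6.8] rot deg [ 0.1 -0.1  0.5]
```

```bash
python3 -m jog '[[0.005,0.001,0,0,0,0],[0.005,0.001,0,0,0,0],[0.005,0.001,0,0,0,0],[0.005,0.001,0,0,0,0],[0.005,0.001,0,0,0,0],[0.005,0.001,0,0,0,0]]'; python3 bar.py; python3 -c "
from h import *
to(.4739,.0216,.047,-186.3)"
```

```text
time: 48.75
ee_pos: [0.4724, 0.0284, 0.052]
eef_rot: [0.051, 0.707, -0.704, -0.03]
ft_force: [15.9, -2.5, -12.5]
width: 0.0259
t 48.75 tcp [0.4724 0.0284 0.052 ] xdir [-0.993  0.115 -0.03 ] ydir [ 0.03   0.002 -1.   ] F [ 15.9  -2.5 -12.5] T [-0.83 -3.77  0.16] w 0.0259 q [-1.08  0.24  1.03  2.1  -0.27  0.9  -1.59]
260 55 x -15.9 y 10.8 [78. 80. 75.] 296 352
266 61 x -17.0 y -0.7 [80. 81. 76.] 294 354
272 65 x -17.8 y -10.7 [80. 82. 77.] 292 356
278 67 x -18.6 y -19.7 [81. 83. 78.] 291 358
284 73 x -19.4 y -27.8 [82. 83. 79.] 288 360
290 76 x -20.0 y -35.0 [83. 85. 80.] 287 362
296 79 x -20.7 y -41.7 [84. 86. 81.] 285 364
302 82 x -20.5 y -46.1 [196. 200. 192.] 283 365
308 84 x -18.7 y -46.4 [198. 204. 201.] 282 365
314 86 x -16.9 y -46.9 [193. 199. 196.] 280 365
362 90 x -9.3 y -61.4 [112. 114. 117.] 275 364
368 90 x -7.5 y -61.5 [112. 114. 117.] 275 364
374 90 x -5.8 y -61.8 [110. 113. 116.] 275 364
380 76 x -3.8 y -61.8 [93. 95. 99.] 276 354
386 75 x -2.1 y -62.0 [107. 109. 111.] 276 354
392 74 x 36.6 y -9.8 [181. 186. 182.] 276 354
shift mm [-2.   5.   6.7] rot deg [ 0.4 -0.3 -1.8]
```

Bar 2 is about 3.5° off vertical in the world frame. Lift it, level it, and take it to the plate at about (0.52, 0.255).

```bash
python3 -m jog '[[0,0,0,0,0,0],[-0.008,0,0,0,0,0],[-0.02,-0.005,0,0,0,0],[-0.01,-0.02,0,0,0,0],[0,-0.04,0,0,0,0],[0,-0.04,0,0,0,0],[0,-0.03,0,0,0,0],[0,0,-0.02,0,0,1.5],[0,0,-0.035,0,0,1],[0,0,-0.035,0,0,1],[0,0,-0.035,0,0,0],[0,0,0,0,0,0]]' - 30; python3 bar.py | grep -E "t |^(266|296|362|380)"; python3 -c "
from h import *
to(.52,.255,.06,-182.6)"
```

```text
time: 49.8
ee_pos: [0.5277, 0.1509, 0.2011]
eef_rot: [0.077, 0.708, -0.702, -0.01]
ft_force: [-0.6, 2.0, -4.7]
width: 0.0255
t 49.8 tcp [0.5277 0.1509 0.2011] xdir [-0.988  0.123 -0.094] ydir [ 0.095  0.002 -0.995] F [-0.6  2.  -4.7] T [ 0.09  0.43 -0.03] w 0.0255 q [-1.31  0.14  1.02  1.82 -0.1   1.16 -1.96]
266 61 x -16.9 y -0.4 [102. 104.  98.] 294 354
296 79 x -20.7 y -41.5 [96. 98. 93.] 285 363
362 89 x -9.2 y -61.2 [111. 114. 117.] 275 364
380 67 x -4.0 y -62.0 [76. 78. 82.] 275 352
shift mm [  34.7  139.6 -104.6] rot deg [ 0.4 -4.7 -5.4]
```

```bash
python3 -m jog '[[0.006,0,-0.035,0,-4,0],[0.004,0,-0.035,0,0,0],[0.003,0,-0.032,0,0,0],[0,0,0,0,0,0]]'; python3 -c "
from h import *
rep();to(.52,.255,.06,-182.6)"
```

```text
time: 50.18
ee_pos: [0.5242, 0.251, 0.2007]
eef_rot: [0.053, 0.707, -0.705, 0.012]
ft_force: [-1.7, 1.4, -5.5]
width: 0.0257
t 50.18 tcp [0.5242 0.251  0.2007] xdir [-0.994  0.058 -0.092] ydir [ 0.092 -0.001 -0.996] F [-1.7  1.4 -5.5] T [0.14 0.46 0.04] w 0.0257 q [-1.36  0.26  0.95  1.73 -0.18  1.18 -2.  ]
shift mm [ 17.3 139.7  -3.1] rot deg [ 0.2 -0.7 -5.3]
```

```bash
python3 -m jog '[[0.003,0.03,-0.002,0,0,0],[0.003,0.035,0,0,0,0],[0.003,0.035,0,0,0,0],[0.003,0.03,0,0,0,0],[0.002,0.015,0,0,0,0],[0,0,0,0,0,0]]'; python3 -c "
from h import *
rep();to(.52,.255,.0365,-182.6)"
```

```text
time: 50.68
ee_pos: [0.526, 0.255, 0.0498]
eef_rot: [0.051, 0.707, -0.706, 0.013]
ft_force: [-1.2, 0.0, -4.8]
width: 0.0255
t 50.68 tcp [0.526  0.255  0.0498] xdir [-0.994  0.053 -0.091] ydir [ 0.091 -0.001 -0.996] F [-1.2  0.  -4.8] T [-0.03  0.46  0.02] w 0.0255 q [-1.24  0.46  0.83  1.87 -0.37  0.9  -1.87]
shift mm [ 7.2 12.7  0.4] rot deg [ 0.2 -0.4 -5.2]
```

```bash
python3 -m jog '[[0.001,0.007,0,0,0,0],[0,0.004,0,0,0,0],[0,0.002,0,0,0,0],[0,0.002,0,0,0,0],[0,0.002,0,0,0,0]]' - 15; python3 -c "
from h import *
rep()"
```

```text
time: 51.1
ee_pos: [0.5296, 0.2543, 0.0357]
eef_rot: [0.052, 0.707, -0.705, 0.014]
ft_force: [-8.6, -5.2, 18.9]
width: 0.026
t 51.1 tcp [0.5296 0.2543 0.0357] xdir [-0.994  0.054 -0.093] ydir [ 0.093  0.    -0.996] F [-8.6 -5.2 18.9] T [-1.49  1.87 -0.19] w 0.026 q [-1.22  0.48  0.82  1.87 -0.4   0.88 -1.86]
```

```bash
python3 -m jog '[[0,0,0,0,0,0],[0,0,0,0,0,0],[0,0,0,0,0,0],[0,0,0,0,0,0],[0,0,0,0,0,0]]' 0.2; python3 -m jog '[[-0.002,-0.02,0,0,0,0],[-0.003,-0.03,0,0,0,0],[-0.003,-0.04,0,0,0,0],[-0.003,-0.04,0,0,0,0],[-0.002,-0.03,0,0,0,0],[0,0,0,0,0,-5]]'; python3 - <<'E'
from h import *
rep(); c=cam("wrist"); cv2.imwrite("pics/w8.png",c["image"][:,:,::-1])
for o in comps(c,.015,.14,(.45,.68,.1,.33)): print(*o[:6])
for o in comps(c,.085,.14,(.45,.68,.1,.33),8): print("neck",*o[:6])
to(.639,-.105,.2,-93)
c=cam("top")
for o in comps(c,.015,.2,(.2,.8,-.45,.42)): print(*o[:6])
E
```

```text
time: 51.52
ee_pos: [0.5339, 0.2565, 0.0409]
eef_rot: [0.055, 0.709, -0.703, 0.016]
ft_force: [-0.0, -0.2, -0.1]
width: 0.0488
time: 52.02
ee_pos: [0.5272, 0.2568, 0.2083]
eef_rot: [0.021, 0.711, -0.703, -0.013]
ft_force: [0.8, 0.9, 0.6]
width: 0.052
t 52.02 tcp [0.5272 0.2568 0.2083] xdir [-0.999  0.048 -0.012] ydir [ 0.012  0.011 -1.   ] F [0.8 0.9 0.6] T [-0.02  0.15 -0.  ] w 0.052 q [-1.28  0.33  0.93  1.64 -0.28  1.29 -1.92]
[328. 131.] [599.2 251.2] [26. 26.] 86.6 0.0846 0.0988
[431. 175.] [559.7 166.2] [31. 80.] 87.3 0.0271 0.0291
[330. 221.] [532.2 252.8] [26. 26.] 87.0 0.0841 0.0987
neck [328. 130.] [599.6 251.4] [16. 17.] 83.1 0.0978 0.0991
neck [330. 230.] [530.8 252.4] [16. 19.] 87.9 0.0977 0.0991
shift mm [-129.1    2.   353.8] rot deg [  0.4 -89.9  -0.5]
[230. 112.] [751.2 149.2] [47. 54.] 30.8 0.0879 0.1318
[431. 117.] [ 763.7 -234. ] [103.  76.] 65.9 0.0597 0.0868
[507. 112.] [ 784.3 -402.2] [33. 62.] 2.6 0.0281 0.0328
[327. 174.] [645.4 -40.5] [200. 111.] 84.4 0.0462 0.0905
[495. 195.] [ 614.7 -373.7] [26. 92.] 11.5 0.026 0.0292
[183. 193.] [598.4 241.4] [ 6. 26.] 73.9 0.0292 0.0423
[220. 215.] [560.6 169. ] [31. 80.] 87.0 0.0261 0.03
[180. 227.] [531.5 242.4] [ 6. 26.] 75.9 0.0303 0.0456
[365. 252.] [ 492.8 -121.8] [90. 26.] 89.4 0.0263 0.0293
[503. 258.] [ 492.1 -393.5] [26. 93.] 27.4 0.0258 0.029
[451. 268.] [ 467.2 -287.5] [35. 37.] 1.4 0.034 0.0387
[287. 276.] [441.1  29.7] [100.  42.] 83.7 0.0605 0.0631
[493. 323.] [ 362. -369.] [91. 27.] 24.9 0.0258 0.0289
[212. 333.] [330.  170.8] [82. 82.] 67.6 0.0192 0.0222
[427. 359.] [ 291.3 -243. ] [73.  6.] 70.3 0.0164 0.0184
[479. 382.] [ 256.5 -333.5] [115.  26.] 68.4 0.0236 0.0276
```

View pics/w8.png

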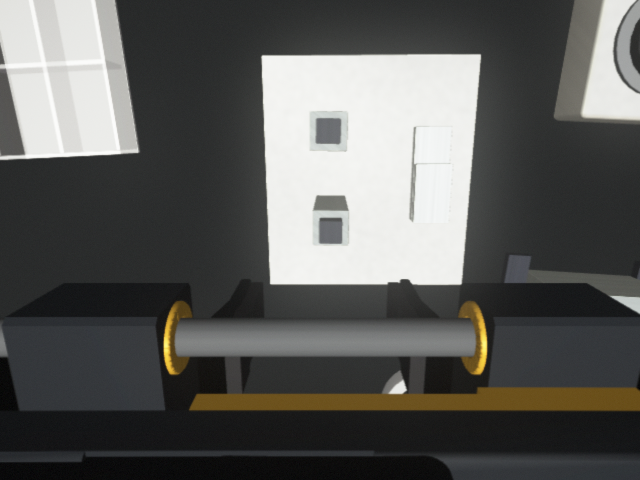

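Both bars stand on the plate at (328,131) and (330,221), neck up, with the gauge at (431,175). Now the button: fingers shut, move over it.

```bash
python3 -m jog '[[-0.013,0,0.036,0,0,0],[-0.013,0,0.036,0,0,0],[-0.013,0,0.036,0,0,0],[-0.013,0,0.036,0,0,0],[-0.013,0,0.036,0,0,0],[-0.013,0,0.036,0,0,0],[-0.013,0,0.036,0,0,0],[-0.013,0,0.036,0,0,0],[-0.013,0,0.036,0,0,0],[-0.01,0,0.03,0,0,0],[0,0,0,0,0,0]]' -1 20; python3 - <<'E'
from h import *
rep(); c=cam("wrist")
for o in comps(c,.062,.075,(.59,.68,-.15,-.06)): print(*o[:6])
to(.6388,-.1037,.075,-180)
E
```

```text
time: 53.03
ee_pos: [0.6353, -0.1252, 0.1905]
eef_rot: [-0.023, -0.701, 0.713, 0.017]
ft_force: [-0.6, -1.6, -0.3]
width: 0.0009
t 53.03 tcp [ 0.6353 -0.1252  0.1905] xdir [-0.998  0.057 -0.009] ydir [ 0.008 -0.018 -1.   ] F [-0.6 -1.6 -0.3] T [-0.13  0.16 -0.01] w 0.0009 q [-0.55  0.53  0.95  1.49 -0.42  1.33 -1.2 ]
[290. 230.] [ 639.6 -103.6] [31. 31.] 22.1 0.0677 0.0691
shift mm [ -1.7 114.7 -20.7] rot deg [-0.9 -3.2 -0.4]
```

```bash
python3 -m jog '[[-0.003,0.03,-0.02,-0.9,0,-0.4],[0,0.035,0,0,0,0],[0,0.025,0,0,0,0],[0,0.012,0,0,0,0],[0,0,0,0,0,0]]'; python3 -c "
from h import *
rep();to(.6396,-.1036,.061,-183)"
```

```text
time: 53.5
ee_pos: [0.6384, -0.1015, 0.0812]
eef_rot: [-0.022, -0.705, 0.709, 0.02]
ft_force: [0.3, 0.4, -0.0]
width: 0.0003
t 53.5 tcp [ 0.6384 -0.1015  0.0812] xdir [-0.998  0.059 -0.002] ydir [ 0.002 -0.005 -1.   ] F [ 0.3  0.4 -0. ] T [0.01 0.18 0.  ] w 0.0003 q [-0.54  0.63  0.87  1.6  -0.51  1.15 -1.18]
shift mm [-1.3 20.2  1.9] rot deg [-0.3 -0.4 -0.1]
```

```bash
python3 -m jog '[[-0.001,0.008,0.001,0,0,0],[0,0.005,0,0,0,0],[0,0.003,0,0,0,0],[0,0.003,0,0,0,0]]'; python3 -m jog '[[0,0.003,0,0,0,0],[0,0.003,0,0,0,0],[0,0.003,0,0,0,0]]'; python3 -m jog '[[0,0.004,0,0,0,0],[0,0.004,0,0,0,0]]'
```

```text
time: 53.83
ee_pos: [0.6404, -0.1014, 0.0637]
eef_rot: [-0.022, -0.705, 0.709, 0.018]
ft_force: [-3.3, 1.0, 4.2]
width: 0.0005
time: 54.08
ee_pos: [0.6409, -0.1016, 0.061]
eef_rot: [-0.023, -0.706, 0.708, 0.018]
ft_force: [-17.8, 6.4, 35.7]
width: 0.0001
time: 54.25
ee_pos: [0.6409, -0.1016, 0.0609]
eef_rot: [0.023, 0.708, -0.706, -0.018]
ft_force: [-20.0, 6.9, 39.9]
width: 0.0004
```

The button bottomed out at z 0.061, with the force rising to about 36–40 N. Now retreat and run the final check.

```bash
python3 -m jog '[[0,-0.01,0,0,0,0],[0,-0.03,0,0,0,0],[0,-0.04,0,0,0,0],[0,-0.04,0,0,0,0],[0,-0.04,0,0,0,0],[0,0,0,0,0,0],[0,0,0,0,0,0],[0,0,0,0,0,0],[0,0,0,0,0,0]]'; python3 - <<'E'
from h import *
rep(); c=cam("wrist")
for o in comps(c,.062,.075,(.59,.68,-.15,-.06)): print("button",*o[:6])
for o in comps(c,.08,.1,(.6,.7,-.08,.08)): print("dial",*o[:6])
c=cam("top"); cv2.imwrite("pics/top2.png",c["image"][:,:,::-1])
for o in comps(c,.012,.2,(.25,.8,-.45,.42)): print(*o[:6])
for o in comps(c,.085,.12,(.45,.68,.1,.33),8): print("neck",*o[:6])
E
```

```text
time: 55.0
ee_pos: [0.6418, -0.1047, 0.2341]
eef_rot: [0.028, 0.708, -0.705, -0.015]
ft_force: [0.4, 0.3, -0.1]
width: 0.0002
t 55.0 tcp [ 0.6418 -0.1047  0.2341] xdir [-0.998  0.061 -0.019] ydir [ 0.019  0.003 -1.   ] F [ 0.4  0.3 -0.1] T [-0.06  0.15 -0.04] w 0.0002 q [-0.57  0.5   0.96  1.43 -0.42  1.4  -1.24]
button [323. 226.] [ 639.4 -103.4] [31. 31.] 87.0 0.0677 0.0692
dial [181. 227.] [649.5   5.3] [58. 17.] 84.7 0.0914 0.093
[230. 113.] [751.5 149.4] [47. 54.] 32.8 0.0869 0.1317
[506. 112.] [ 783.1 -401.8] [34. 61.] 0.4 0.0279 0.0324
[282. 149.] [683.4  53.9] [17. 55.] 66.3 0.0454 0.0477
[173. 190.] [599.6 253.4] [29. 27.] 87.1 0.0802 0.0989
[494. 195.] [ 614.4 -372.6] [26. 94.] 10.9 0.026 0.0291
[220. 215.] [560.6 168.8] [31. 80.] 87.4 0.0259 0.0301
[170. 225.] [533.  255.2] [28. 26.] 86.8 0.0812 0.0995
[503. 258.] [ 492.2 -393.7] [26. 93.] 27.6 0.0259 0.0289
[450. 268.] [ 467.2 -287.6] [35. 36.] 1.2 0.0329 0.0381
[493. 323.] [ 361.7 -369.1] [92. 27.] 25.6 0.0255 0.029
[196. 325.] [345.3 204.6] [ 9. 46.] 66.2 0.0194 0.0222
[ 87. 354.] [289.8 406.3] [79. 28.] 1.7 0.0131 0.0156
[462. 373.] [ 272.8 -291.6] [178.  24.] 70.3 0.0214 0.027
neck [166. 186.] [597.  255.7] [23. 23.] 8.8 0.0966 0.0998
neck [162. 222.] [532.2 256.4] [17. 17.] 87.3 0.0973 0.1
```

View pics/top2.png

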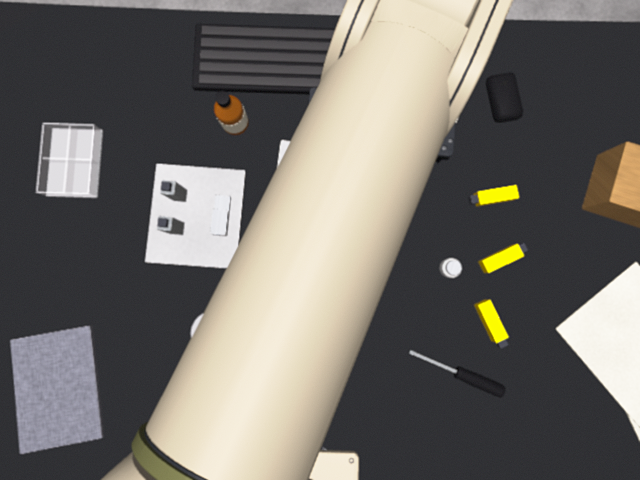

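Everything stands where it should: bars at (167,188) and (165,224), gauge at (220,215), all on the plate. The button is back up and the dial is at 84.7°. I'm handing in.

```bash
python3 -c "
from bench import r
print(r.close_job())"
```

```text
the job is handed in; nothing more can be done
None
```

The job is handed in at about 55 s of the 210 s. The last checks showed everything in place; the hand-in gave no verdict.

- **Dial:** I turned it anticlockwise until the torque jumped at the end stop, then 90° (three clicks) clockwise, and let go. Its finger bar settled at 84.6° and read 84.7° at the end. My first, rougher look had read 87°, before I touched it.
- **Gauge:** It lies flat on the plate at about (0.560, 0.167), same side up, with its outer long side about 2 cm in from the plate edge.
- **Bars:** Only two grey bars were there; the four yellow lookalikes were left alone. I turned each upright against the block, first on its top edge and then on its upright face. They stand neck up at about (0.599, 0.252) and (0.532, 0.253), with tops at z ≈ 0.098.
- **Button:** I pressed it from z 0.068 down to its stop at 0.061, and it sprang back to 0.068. The wrist force peaked at about 45 N at the stop, against the 120 N limit.

**What went wrong or disagreed:**
- The edge push alone left both bars 20–25° off vertical, which is why each needed the second push.
- The top and wrist cameras disagreed by 2–4 mm in y, so I used the wrist values for grasping.
- In the last top view the arm hid the mug, the turn block and one yellow bar. Those were unmoved in the view just before I pressed the button.

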